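# Find the high spot on a labelling roller with a plunger gauge

## Robot

A 6-joint arm with a two-finger parallel gripper is mounted at the origin on the work surface. World frame = base frame: x ahead of the robot, y to its left, z up, the work surface at z = 0. Lengths are in m, angles in rad, forces in N, time in s.
With the tool pointing down it reaches from about 0.375 to 0.9 m from the base axis. Payload 3.1 kg.
Tool frame: the origin (TCP) lies midway between the tips of the shut fingers; the grasp point (between the pads) lies 19 mm behind it; z points along the fingers, y is the line along which they close (so a half turn about z gives the same grasp; the last joint's range is limited). The gripper opens to 85 mm and grips with 20 to 120 N. Pads are 22 mm wide; open, the fingers measure 114 mm over their backs; the gripper's body (76 mm by 85 mm) begins 54 mm behind the grasp point. The pads swing forward as they close: fully open they stand 13 mm farther back than shut.
Start: joints at [-1.373, 0.527, 1.433, -0, 1.181, -0.178], TCP at [0.23, -0.581, 0.231] pointing down, gripper open.
Joint ranges: [-3.08, 3.08], [-0.75, 2.2], [0.22, 2.44], [-1.43, 4.57], [0, 2.65], [-2.85, 2.85]. Speed limits (rad/s): [2.79, 2.79, 3.14, 3.14, 3.14, 3.14].

## Interface

Orientations are given as a unit quaternion [x, y, z, w].
In Python, from station import readout, viewer, hand_in gives the robot as it stands.
- The arm moves only by the tool jog_arm, never from a script. Its argument "series" is a list that holds one entry, the list of rows, each a list of 7 numbers: the closure in counts, from 0 (fully open) to 255 (shut), then the shift along the tool's x, y, z scaled (see below), then the turn, a rotation vector about the tool's x, y, z scaled (see below). In form: [[[gripper, tx, ty, tz, wx, wy, wz], ...]]. A call has 1 to 12 rows; each row shifts and turns the commanded pose from where the row before left it, along the tool's axes as they then stand; what a row does not reach is not made up. The controller multiplies each number of a shift by 120 mm and each number of a turn by 180 degrees. A row lasts 1/12 s, in which the tool goes at most 41.7 mm and 7.16 degrees, less where a joint would pass 70% of its speed; a pose out of reach is approached as far as the arm can. A call with a number of a shift or a turn outside -1 to 1 is refused whole. A call with a gripper value outside its range is refused whole. The fingers move at their own pace and stop on an object; "force" is the grip in N (left out, the last holds). Time passes only in rows, so rows that do not move let the fingers close. It gives the time, the measured TCP pose, the force, the opening and the grip force at its end, in the units of the state.
- readout.get_state(): the state, without advancing time (a new reading comes with each control period).
- viewer.read_camera(name): name is "side" or "top" or "wrist"; returns a dict with "color" (480x640x3 uint8, red, green, blue), "depth" (480x640 float32, m along the optical axis (not along the pixel's ray), 0 where there is no reading), "camera_matrix" (3x3 intrinsics, pixels), "R" (3x3) and "t" (3): a world point X has camera coordinates R X + t; the wrist camera has in their place "mount" (4x4, takes a point from camera to tool coordinates, whose origin is the TCP and whose axes are the flange's). Camera axes: x right, y down, z forward; pixel columns grow to the right and rows downward; lengths in m; the calibration is good to about 2 mm. The wrist camera is an equidistant fisheye: a pixel r from the principal point sees the ray r / f radians off the axis. A picture is of the moment at which its call begins: read the wrist's pose just before it.
- hand_in(): hands the job in; it is judged then, once.
The state is a dict: "t": time; "joint_pos": joint angles; "qvel": joint speeds; "joint_efforts": joint torques, N m; "tool_pos": TCP position; "tool_rot": TCP orientation; "ft_force": force on the tool from outside, world axes, zero at the start; "torque": the same for the moment, N m; "opening": opening from 0.0 (shut) to 1.0 (fully open); "gripper_force": force on a finger pad.
Only numpy, scipy, OpenCV 4.12 (cv2) and the standard library are available. Lean on these libraries where they do the work, as an engineer would, in place of code of your own. Each camera call takes 0.05 s, during which the arm holds its last target. There are 200 camera calls.

## Task

Find the high spot of the big rubber labelling roller on its test jig: stand the small spare roller that is in the gauge's way upright in the grey tray, then slide the plunger gauge in fully home so that its plunger presses on the roller, turn the roller by its crank knob and watch the needle, and leave the roller at rest with its highest spot right under the plunger (a second, lower hump does not count). Do not strike the blue tube over the jig, and leave the label roll, bottle, tape and screwdriver where they are.

Things in the scene. Friction and masses are not known exactly. Their poses are not given: they have to be found in the camera images.
- jig: Fixed roller test jig. Origin on the big roller's upright axis at bench level; z up; +y is the side on which the gauge stands, -x its front, open to access. Base plate 15 mm thick, x -80 to 100, y -150 to 260 mm. The roller and crank stay where they are left (friction 0.12 N m, about 3 N at the knob).
- roller_mid (a point): Point on the roller's axis, 38 mm above the bench. Black rubber roller, radius 60 mm, 20 to 55 mm above the bench, clamped to the crank at an unknown angle. Its rim has two smooth humps: the high spot, 5 mm proud, falling to the plain rim within 21 degrees either side, and a lower one, 2 mm proud, 137 degrees counter-clockwise (from above) of it.
- crank (a joint): Angle of the crank and roller about the jig's z axis, rad, counter-clockwise from above; turns without end either way. At 0 the knob lies on the jig's +x side, 40 mm from the axis. The crank arm is a flat bar 60 to 68 mm above the bench. It does not tell where the high spot is.
- crank_knob (a point): Middle of the grip of the crank knob: an upright black cylinder, 20 mm in diameter, from 70 to 115 mm above the bench; this point is 95 mm above the bench, 40 mm from the roller's axis. The knob spins freely on its pin, so a gripper can hold it and carry it round the circle without turning.
- overbar: Fixed blue tube, 36 mm in diameter, along the jig's y from -125 to 125 mm, its axis at jig x +78 mm, 200 mm above the bench, on two black uprights (26 by 12 mm) at x +78, y -130 and +130. Origin and axes are the jig's. A gripper held upright on the knob hits the tube on the far half of the circle; one leaning its body back about 30 degrees to the jig's front (-x) clears it all round.
- gauge (a joint): How far the gauge's carriage is slid in towards the roller (to the jig's -y), m: 0 drawn right back, 0.065 fully home against its stop. Needs about 7 N to slide; stays where it is left. When home the plunger presses on the whole rim: 3 mm in on the plain rim, 8 mm in on the high spot.
- gauge_post (a point): Grip point on the carriage's upright aluminium post, 88 mm above the bench; post 18 mm (jig x) by 14 mm (jig y), top 105 mm above the bench. At jig x 0, y 214 mm drawn back and 149 mm at home. The round dial (54 mm across, face 55 mm above the bench) stands between post and roller, its centre 45 mm from the post.
- plunger_tip (a point): Rounded steel tip (8 mm across) of the gauge's plunger, on the jig's y axis, 38 mm above the bench, pointing to the jig's -y at the roller. Sprung: 0.5 N at rest to 2.5 N at 8 mm, at most 11 mm of travel. The foremost point of the tip, in the jig's frame, is at y = 64.7 mm when it is on the peak of the high spot.
- needle (a joint): Angle of the black needle on the gauge's upward white dial, rad, clockwise from above: 0.5 rad for each mm that the plunger is pressed in. 0 (pointing to the jig's +y) with the plunger free; gauge home: about 1.4 on the plain rim, 2.4 on the lower hump, 3.8 to 3.9 on the peak of the high spot.
- spare_center (a point): Centre of the loose spare roller: upright black rubber cylinder, 30 mm in diameter, 90 mm tall, about 0.16 kg, standing on the jig's plate between the roller and the gauge's plunger, its centre 60 mm above the bench. z axis along the cylinder.
- tray: Fixed grey open tray, 110 by 110 mm, 28 mm high, walls 4 mm, floor 4 mm thick. Origin at the centre of its underside.
- label_roll_mid (a point): Middle of the loose paper label roll, 84 mm across, 50 mm tall: bystander.
- bottle: Standing glass bottle, 74 mm in diameter, 290 mm tall, origin under its centre: bystander.
- tape: Roll of tape lying flat, 96 mm across, 24 mm high, origin under its centre: bystander.
- screwdriver_grip (a point): Handle of a screwdriver lying on the bench, about 0.2 m long: bystander.

How it is judged:
By the outcome, as a careful person would: the job done as asked, in the order asked, and still so for the second after the job is handed in, with the robot touching nothing.
It also fails if it takes over 72 s, if anything falls off the work surface, if the arm or the gripper's body presses on something with over 40 N, if the wrist force passes 120 N, or if a joint passes its speed limit or range.

## Working session

There is one attempt and no reset: what is moved stays moved. The work goes in short steps, Python scripts to look and compute and a tool call to move; the robot and the scene stay as the last step left them, time stands still between calls to the robot, and variables do not carry over. Pictures are saved under pics/ and viewed, at most 10 in all, crops included, and the job is handed in when it is done.

Besides the shell and the picture viewer there is one more tool, called after "Request:" as name([rows], argument=value, ...), one row to a line, values as JSON. jog_arm: Moves the arm, as the interface text tells. Its arguments: {"type":"object","properties":{"series":{"type":"array","items":{"type":"array","items":{"type":"array","items":{"type":"number"}}}},"force":{"type":"number"}},"required":["series"]}

```bash
ls; mkdir -p pics; cat > h.py <<'E'
import numpy as np, cv2
from station import readout, viewer, hand_in
def snap(n):
    return viewer.read_camera(n)
def save(name,img): cv2.imwrite('pics/'+name+'.png',img[:,:,::-1])
def cast(c,u,v,z):
    K,R,t=map(np.array,(c['camera_matrix'],c['R'],c['t']))
    d=R.T@np.linalg.inv(K)@np.array([u,v,1.]); o=-R.T@t
    return o+d*(z-o[2])/d[2]
def proj(c,X):
    K,R,t=map(np.array,(c['camera_matrix'],c['R'],c['t'])); p=K@(R@np.array(X)+t); return p[:2]/p[2]
def cloud(c):
    K,R,t=map(np.array,(c['camera_matrix'],c['R'],c['t'])); z=c['depth']
    v,u=np.mgrid[:480,:640]; P=np.stack([(u-K[0,2])/K[0,0]*z,(v-K[1,2])/K[1,1]*z,z],-1)
    return (P-t)@R
E
python3 - <<'E'
from h import *
c=snap('top');s=snap('side');save('top0',c['color']);save('side0',s['color'])
np.set_printoptions(precision=4,suppress=True)
print(c['camera_matrix'],c['R'],c['t']);print(s['R'],s['t'])
E
```

```text
pics
[[563.9397   0.     319.4739]
 [  0.     563.9397 237.3532]
 [  0.       0.       1.    ]] [[-0.0096 -0.9999  0.0091]
 [-0.9901  0.0082 -0.14  ]
 [ 0.1399 -0.0103 -0.9901]] [0.0518 0.6068 1.4109]
[[-0.7416 -0.6706 -0.0195]
 [-0.4323  0.4999 -0.7505]
 [ 0.513  -0.5482 -0.6606]] [0.4616 0.3247 0.7626]
```

View pics/top0.png

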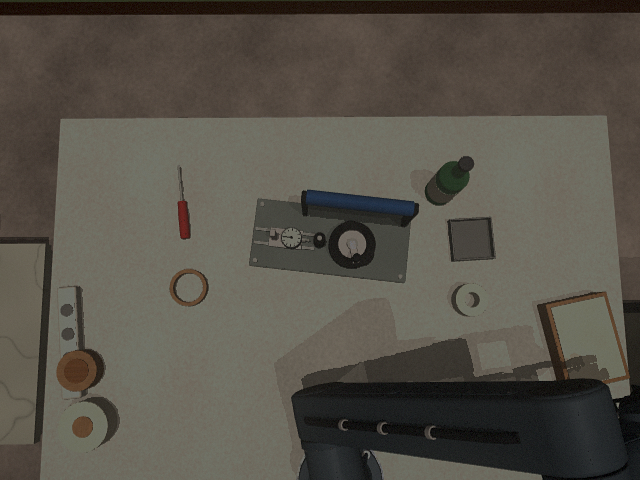

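View pics/side0.png

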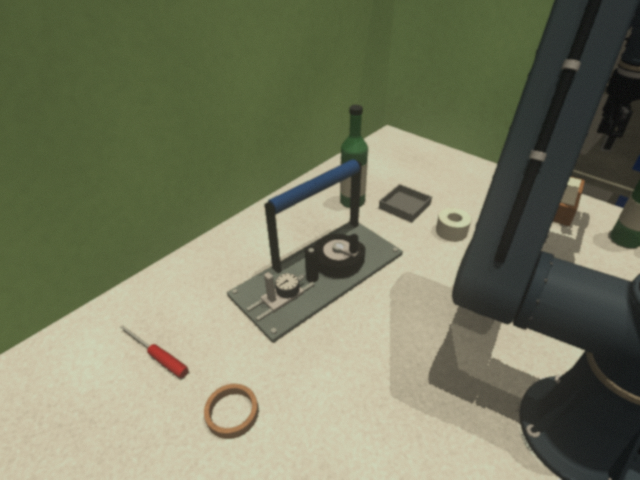

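The top view shows the jig centred near (330,240), its gauge at left (dial 291,238), spare at (319,240), roller at (352,244), tube at (360,205), tray at (471,240), bottle at (450,180). The side view confirms this layout.

```bash
python3 - <<'E'
from h import *
np.set_printoptions(precision=4,suppress=True)
c=snap('top');s=snap('side')
P=cloud(c);col=c['color'].astype(int);hsv=cv2.cvtColor(c['color'],cv2.COLOR_RGB2HSV)
roi=np.zeros((480,640),bool);roi[185:300,235:425]=1
# plate by colour/depth
g=roi&(P[...,2]>.009)&(P[...,2]<.021)
q=P[g];print('plate n',g.sum(),'z',np.median(q[:,2]))
r=cv2.minAreaRect((q[:,:2]*1000).astype(np.float32));print('plate rect',r)
# blue bar
b=roi&(hsv[...,0]>100)&(hsv[...,0]<125)&(hsv[...,1]>120)
m=P[b];m=m[m[:,2]>.15];print('bar',b.sum(),m.min(0),m.max(0));
r2=cv2.minAreaRect((m[:,:2]*1000).astype(np.float32));print(r2)
# tall things
for n,lo,hi in(('95-125',.095,.125),('60-75',.055,.075)):
  k=(roi&(P[...,2]>lo)&(P[...,2]<hi)).astype(np.uint8);nn,L,st,ce=cv2.connectedComponentsWithStats(k)
  for i in range(1,nn):
    if st[i,4]>8: print(n,st[i],P[L==i].mean(0),(P[L==i].min(0)+P[L==i].max(0))/2)
roi2=np.zeros((480,640),bool);roi2[205:275,435:505]=1
k=roi2&(P[...,2]>.018)&(P[...,2]<.04);print('tray',k.sum(),cv2.minAreaRect((P[k][:,:2]*1000).astype(np.float32)))
k=roi2&(col.sum(-1)<330);print('traycol',cv2.minAreaRect(np.argwhere(k)[:,::-1].astype(np.float32)))
save('crop1',cv2.resize(c['color'][190:290,240:420],None,fx=4.4,fy=4.4,interpolation=cv2.INTER_CUBIC))
save('crop2',cv2.resize(s['color'][140:350,220:440],None,fx=2.8,fy=2.8,interpolation=cv2.INTER_CUBIC))
E
```

```text
plate n 7104 z 0.015095110996204744
plate rect ((599.6763916015625, 15.888687133789062), (492.67425537109375, 299.69091796875), 88.68840026855469)
bar 862 [ 0.4039 -0.1671  0.2039] [0.6942 0.0781 1.4815]
((556.4300537109375, -51.43052673339844), (290.34771728515625, 244.1512451171875), 3.5862767696380615)
95-125 [302 208   5   3  13] [0.6688 0.0844 0.11  ] [0.6689 0.0846 0.1094]
95-125 [405 216   7   7  19] [ 0.641  -0.1699  0.1092] [ 0.6431 -0.1725  0.1096]
95-125 [269 229   7   8  44] [0.6118 0.1636 0.1037] [0.6121 0.1642 0.1033]
95-125 [314 232  12  13 116] [0.5965 0.0478 0.105 ] [0.5973 0.0469 0.1037]
95-125 [352 253   9   9  59] [ 0.5476 -0.0418  0.113 ] [ 0.5483 -0.042   0.1095]
60-75 [403 219   5   6  11] [ 0.6409 -0.1698  0.0623] [ 0.6434 -0.172   0.0638]
60-75 [ 329  220   47   48 1002] [ 0.5884 -0.0363  0.0591] [ 0.5892 -0.0364  0.0647]
60-75 [283 228   7   7  16] [0.6227 0.1321 0.0574] [0.6224 0.1318 0.0582]
60-75 [281 230  20  18 131] [0.6027 0.1177 0.0574] [0.6029 0.1204 0.0593]
60-75 [314 243  11   4  12] [0.585  0.0479 0.066 ] [0.5863 0.0479 0.0658]
tray 351 ((603.7680053710938, -352.4263610839844), (111.14822387695312, 113.25731658935547), 2.729539632797241)
traycol ((469.5, 239.5), (69.0, 69.0), 90.0)
```

View pics/crop1.png

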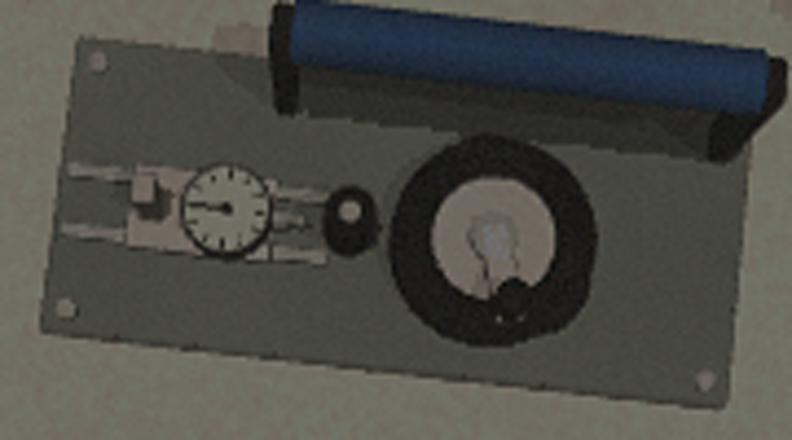

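The zoomed crop gives plate corners (78,38), (42,332), (725,408), roller centred about (493,240), spare top at (350,212), post top (143,188), knob at (513,295).

```bash
python3 - <<'E'
from h import *
np.set_printoptions(precision=4,suppress=True)
c=snap('top');P=cloud(c);hsv=cv2.cvtColor(c['color'],cv2.COLOR_RGB2HSV)
f=lambda u,v,z:cast(c,240+(u+.5)/4.4-.5,190+(v+.5)/4.4-.5,z)
A,B,C=f(78,38,.015),f(42,332,.015),f(725,408,.015);print(A,B,C,np.linalg.norm(A-B),np.linalg.norm(B-C))
d=(B-C)/np.linalg.norm(B-C);print('yaw of jig (y axis)',np.arctan2(-d[0],d[1]))
yaw=np.arctan2(-d[0],d[1]);R=np.array([[np.cos(yaw),-np.sin(yaw)],[np.sin(yaw),np.cos(yaw)]])
# origin from corners: A=(100,260) B=(-80,260) C=(-80,-150)
for X,j in((A,(.1,.26)),(B,(-.08,.26)),(C,(-.08,-.15))): print('origin',X[:2]-R@np.array(j))
# roller rim top points at z=.055
k=np.zeros((480,640),bool);k[210:280,315:385]=1
m=(k&(P[...,2]>.048)&(P[...,2]<.062)).astype(np.uint8)
cn=max(cv2.findContours(m,0,2)[0],key=cv2.contourArea);cn=cv2.convexHull(cn)[:,0]
W=np.array([cast(c,u,v,.055)[:2] for u,v in cn]);print('roller',cv2.minEnclosingCircle((W*1000).astype(np.float32)),cv2.fitEllipse((W*1000).astype(np.float32)))
b=(hsv[...,0]>100)&(hsv[...,0]<125)&(hsv[...,1]>120)
b[:185]=0;b[225:]=0;b[:,:295]=0;b[:,425:]=0
q=P[b&(P[...,2]>.2)&(P[...,2]<.23)];r=cv2.fitLine((q[:,:2]).astype(np.float32),2,0,.01,.01).ravel();print('bar',len(q),r,np.arctan2(-r[0],r[1]))
print(readout.get_state())
w=snap('wrist');print(w['camera_matrix'],w['mount']);
E
```

```text
[0.7171 0.2097 0.015 ] [0.5397 0.2299 0.015 ] [ 0.4911 -0.1737  0.015 ] 0.17855574580759212 0.4064988606951003
yaw of jig (y axis) -0.11983950390919242
origin [ 0.5868 -0.0365]
origin [ 0.5881 -0.0378]
origin [ 0.5885 -0.0343]
roller ((587.751708984375, -37.98265838623047), 62.31526565551758) ((587.2844848632812, -36.407222747802734), (119.27119445800781, 123.09371948242188), 124.78040313720703)
bar 864 [ 0.1281  0.9918  0.6636 -0.0495] -0.12845166
{'t': 0.25, 'joint_pos': array([-1.3725,  0.528 ,  1.4332,  0.    ,  1.1814, -0.1785]), 'qvel': array([ 0.0012, -0.0019, -0.0037,  0.0007, -0.0012,  0.0011]), 'joint_efforts': array([  0.0012, -44.2025, -17.7988,  -0.0003,   0.0061,   0.    ]), 'tool_pos': array([ 0.2299, -0.5808,  0.2308]), 'tool_rot': array([ 0.9823,  0.1873,  0.    , -0.0005]), 'ft_force': array([ 0.3893,  0.5799, -0.4418]), 'torque': array([0.0032, 0.0022, 0.034 ]), 'gripper_force': 0.0, 'opening': 0.9989944249377485}
[[371.6483   0.     321.1266]
 [  0.     371.6483 238.1411]
 [  0.       0.       1.    ]] [[ 0.0006 -0.9512 -0.3085  0.0794]
 [ 1.      0.0003  0.0008  0.0011]
 [-0.0007 -0.3085  0.9512 -0.1416]
 [ 0.      0.      0.      1.    ]]
```

```bash
cat >> h.py <<'E'
from scipy.spatial.transform import Rotation as Ro
np.set_printoptions(precision=4,suppress=True)
O=np.array([.588,-.036]);YAW=-.124;LEAN=np.radians(33)
def J(x,y,z): # jig -> world
    return np.array([*(O+np.array([[np.cos(YAW),-np.sin(YAW)],[np.sin(YAW),np.cos(YAW)]])@[x,y]),z])
def toJ(p): 
    d=np.array(p)[:2]-O; return np.array([np.cos(YAW)*d[0]+np.sin(YAW)*d[1],-np.sin(YAW)*d[0]+np.cos(YAW)*d[1],p[2]])
def RT(lean=LEAN,yaw=YAW): # tool y=-jig y, tool z leaning to jig +x
    c,s=np.cos(lean),np.sin(lean)
    return Ro.from_euler('z',yaw)*Ro.from_matrix(np.array([[c,0,s],[0,-1,0],[s,0,-c]]))
def plan(G,lean=LEAN,yaw=YAW):
    """grasp point G world -> tool shift and turn in move units"""
    s=readout.get_state();R=Ro.from_quat(s['tool_rot']);T=RT(lean,yaw)
    tcp=np.array(G)+.019*T.as_matrix()[:,2]
    sh=R.inv().apply(tcp-s['tool_pos'])/.12; w=(R.inv()*T).as_rotvec()/np.pi
    sT=T.inv().apply(tcp-s['tool_pos'])/.12
    print('tcp target',tcp,'shift now-axes',sh,'turn',w,'| shift target-axes',sT,'norm',np.linalg.norm(sh))
def grasp():
    s=readout.get_state();return s['tool_pos']-.019*Ro.from_quat(s['tool_rot']).as_matrix()[:,2]
E
python3 - <<'E'
from h import *
c=snap('top');P=cloud(c)
for n,(u0,u1,v0,v1),lo,hi in(('bottle',(425,480,150,212),.1,.35),('label',(445,495,275,325),.035,.06)):
  k=np.zeros((480,640),bool);k[v0:v1,u0:u1]=1;q=P[k&(P[...,2]>lo)&(P[...,2]<hi)];print(n,len(q),q.min(0),q.max(0))
plan(J(-.10,.084,.22))
E
```

```text
bottle 1166 [ 0.6953 -0.3096  0.1012] [ 0.7687 -0.2343  0.2968]
label 745 [ 0.4029 -0.3805  0.0352] [ 0.4861 -0.2949  0.0589]
tcp target [0.5094 0.0584 0.2041] shift now-axes [ 4.126  -4.0976  0.2276] turn [-0.046   0.1794  0.1549] | shift target-axes [ 1.2626 -5.5755  1.0885] norm 5.819432361272458
```

Request:
jog_arm([
  [[100,0,0,0,-0.0066,0.0256,0.0221],[100,0,0,0,-0.0066,0.0256,0.0221],[100,0,0,0,-0.0066,0.0256,0.0221],[100,0,0,0,-0.0066,0.0256,0.0221],[100,0,0,0,-0.0066,0.0256,0.0221],[100,0,0,0,-0.0066,0.0256,0.0221],[100,0,0,0,-0.0066,0.0256,0.0221],[100,0.07,-0.31,0.06,0,0,0],[100,0.07,-0.31,0.06,0,0,0],[100,0.07,-0.31,0.06,0,0,0],[100,0.07,-0.31,0.06,0,0,0],[100,0.07,-0.31,0.06,0,0,0]],
], force=40)

```text
t: 1.35
tool_pos: [0.3075, -0.4019, 0.2238]
tool_rot: [0.957, -0.059, 0.283, 0.018]
ft_force: [0.4, 1.2, 0.3]
opening: 0.607
gripper_force: 0.0
```

Request:
jog_arm([
  [[100,0.07,-0.31,0.06,0,0,0],[100,0.07,-0.31,0.06,0,0,0],[100,0.07,-0.31,0.06,0,0,0],[100,0.07,-0.31,0.06,0,0,0],[100,0.07,-0.31,0.06,0,0,0],[100,0.07,-0.31,0.06,0,0,0],[100,0.07,-0.31,0.06,0,0,0],[100,0.07,-0.31,0.06,0,0,0],[100,0.07,-0.31,0.06,0,0,0],[100,0.07,-0.31,0.06,0,0,0],[100,0.07,-0.31,0.06,0,0,0],[100,0.07,-0.31,0.06,0,0,0]],
])

```text
t: 2.35
tool_pos: [0.4782, -0.0065, 0.2059]
tool_rot: [0.958, -0.057, 0.279, 0.017]
ft_force: [-0.6, -0.0, -0.2]
opening: 0.607
gripper_force: 0.0
```

```bash
python3 - <<'E'
from h import *
print(readout.get_state()['opening'],toJ(grasp()))
plan(J(-.06,.084,.20))
w=snap('wrist');save('w1',w['color'])
print(readout.get_state()['t'],readout.get_state()['joint_pos'])
E
```

```text
0.6067985928568004 [-0.1229  0.0156  0.2219]
tcp target [0.5491 0.0535 0.1841] shift now-axes [ 0.3474 -0.5672  0.4364] turn [-0.0006  0.0027  0.0013] | shift target-axes [ 0.3414 -0.5696  0.4382] norm 0.7955820467019884
2.4 [-0.3134  0.2783  2.2319  0.9623  0.1277  0.4483]
```

View pics/w1.png

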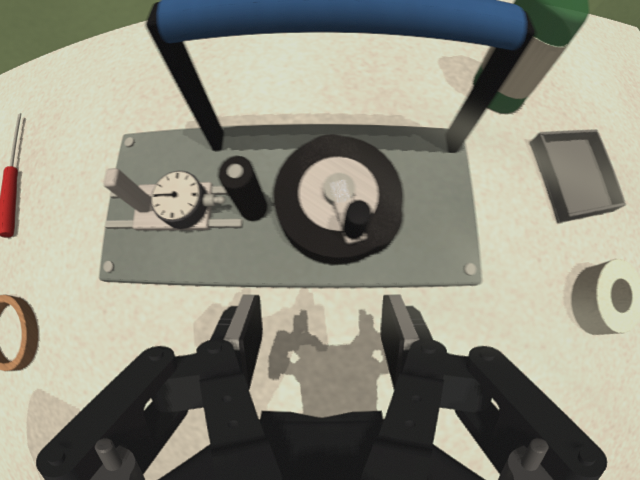

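The wrist view shows the spare top at (235,170), dial at (176,195), post top (112,176), knob top (356,212), roller around (339,195). I'll cross-check these against the top-camera positions.

```bash
cat >> h.py <<'E'
def wcast(w,s,u,v,z):
    K=w['camera_matrix'];x,y=(u-K[0,2])/K[0,0],(v-K[1,2])/K[1,1];r=np.hypot(x,y)+1e-12
    d=np.array([x/r*np.sin(r),y/r*np.sin(r),np.cos(r)]);M=np.array(w['mount']);R=Ro.from_quat(s['tool_rot']).as_matrix()
    o=s['tool_pos']+R@M[:3,3];d=R@M[:3,:3]@d
    return o+d*(z-o[2])/d[2]
def wproj(w,s,X):
    M=np.array(w['mount']);R=Ro.from_quat(s['tool_rot']).as_matrix()
    p=M[:3,:3].T@(R.T@(np.array(X)-s['tool_pos'])-M[:3,3]);K=w['camera_matrix']
    a=np.arctan2(np.hypot(*p[:2]),p[2]);q=p[:2]/np.hypot(*p[:2])*a
    return K[0,0]*q[0]+K[0,2],K[1,1]*q[1]+K[1,2]
E
python3 - <<'E'
from h import *
s=readout.get_state();w=snap('wrist')
for n,u,v,z in(('spare',235,170,.105),('knob',356,212,.115),('post',112,176,.105),('dial',176,194,.055),('pl',104,280,.015),('pl',482,285,.015),('pl',128,137,.015)):
    X=wcast(w,s,u,v,z);print(n,X,toJ(X))
# roller rim: outer dark outline at z~.055
g=cv2.cvtColor(w['color'],cv2.COLOR_RGB2GRAY);
pts=[]
for a in np.radians(np.arange(0,360,3)):
    prev=None
    for r in np.arange(.045,.075,.0005):
        X=[O[0]+r*np.cos(a),O[1]+r*np.sin(a),.055];u,v=wproj(w,s,X);val=g[int(round(v)),int(round(u))]
        if val>70: pts.append((np.degrees(a)-np.degrees(YAW),r*1000,X[0]*1000,X[1]*1000));break
pts=np.array(pts);print(cv2.fitEllipse(pts[:,2:].astype(np.float32)));print(pts[:,:2].round(1).tolist())
E
```

```text
spare [0.6002 0.0475 0.105 ] [0.0018 0.0843 0.105 ]
knob [ 0.5506 -0.0405  0.115 ] [-0.0365 -0.0091  0.115 ]
post [0.6139 0.1606 0.105 ] [0.0014 0.1983 0.105 ]
dial [0.6092 0.117  0.055 ] [0.0021 0.1544 0.055 ]
pl [0.5414 0.222  0.015 ] [-0.0781  0.2503  0.015 ]
pl [ 0.4918 -0.1729  0.015 ] [-0.0785 -0.1477  0.015 ]
pl [0.7129 0.2004 0.015 ] [0.0947 0.25   0.015 ]
((589.6046142578125, -37.85319137573242), (119.4796142578125, 126.58425903320312), 76.00212097167969)
[[10.1, 64.0], [13.1, 63.5], [16.1, 63.0], [19.1, 63.0], [22.1, 62.0], [25.1, 60.5], [28.1, 61.0], [31.1, 61.0], [34.1, 61.0], [37.1, 60.5], [40.1, 59.0], [43.1, 60.0], [46.1, 59.0], [49.1, 59.0], [52.1, 59.5], [55.1, 58.5], [58.1, 58.5], [61.1, 58.5], [64.1, 58.5], [67.1, 58.0], [70.1, 58.5], [73.1, 58.5], [76.1, 58.5], [79.1, 57.5], [82.1, 58.0], [85.1, 58.0], [88.1, 58.0], [91.1, 58.0], [94.1, 58.0], [97.1, 58.0], [100.1, 57.5], [103.1, 57.0], [106.1, 56.5], [109.1, 57.5], [112.1, 57.5], [115.1, 57.5], [118.1, 58.0], [121.1, 57.5], [124.1, 58.5], [127.1, 59.5], [130.1, 59.5], [133.1, 60.0], [136.1, 60.5], [139.1, 61.0], 
[... 424 characters left out ...]
.1, 65.0], [229.1, 65.0], [232.1, 64.5], [235.1, 64.5], [238.1, 65.5], [241.1, 65.0], [244.1, 65.0], [247.1, 64.0], [250.1, 63.5], [253.1, 63.0], [256.1, 61.0], [259.1, 60.5], [262.1, 61.5], [265.1, 61.0], [268.1, 61.0], [271.1, 61.5], [274.1, 62.0], [277.1, 61.5], [280.1, 62.0], [283.1, 62.0], [286.1, 62.0], [289.1, 62.0], [292.1, 62.0], [295.1, 62.5], [298.1, 62.0], [301.1, 62.0], [304.1, 62.0], [307.1, 62.0], [310.1, 62.5], [313.1, 63.0], [316.1, 62.0], [319.1, 63.0], [322.1, 62.5], [325.1, 63.0], [328.1, 63.5], [331.1, 62.5], [334.1, 63.5], [337.1, 63.0], [340.1, 62.5], [343.1, 62.5], [346.1, 63.0], [349.1, 62.5], [352.1, 62.5], [355.1, 62.0], [358.1, 74.5], [361.1, 74.5], [364.1, 74.5]]
```

Request:
jog_arm([
  [[100,0,-0.19,0,0,0.0027,0.0013],[100,0,-0.19,0,0,0,0],[100,0,-0.19,0,0,0,0],[100,0.11,0,0.14,0,0,0],[100,0.11,0,0.14,0,0,0],[100,0.11,0,0.14,0,0,0],[100,0,0,0,0,0,0]],
])

```text
t: 3.03
tool_pos: [0.5453, 0.0175, 0.1837]
tool_rot: [0.957, -0.062, 0.282, 0.019]
ft_force: [0.4, 0.6, 0.8]
opening: 0.606
gripper_force: 0.0
```

```bash
python3 - <<'E'
from h import *
print(toJ(grasp()),readout.get_state()['joint_pos'])
plan(J(-.002,.084,.15));plan(J(-.002,.084,.085))
E
```

```text
[-0.0593  0.0479  0.1996] [-0.1907  0.4014  2.1024  0.4633  0.0723  1.0569]
tcp target [0.6067 0.0463 0.1341] shift now-axes [ 0.1756 -0.3047  0.6055] turn [ 0.0013  0.0007 -0.0014] | shift target-axes [ 0.1757 -0.3015  0.607 ] norm 0.7001869530071988
tcp target [0.6067 0.0463 0.0691] shift now-axes [-0.1185 -0.3052  1.0604] turn [ 0.0013  0.0007 -0.0014] | shift target-axes [-0.1193 -0.3015  1.0613] norm 1.1097384177376817
```

```bash
sed -i 's/^O=.*;YAW/O=np.array([.5885,-.037]);YAW/' h.py; python3 - <<'E'
from h import *
L=np.radians(20)
plan(J(-.0,.085,.15),L);plan(J(-.0,.085,.085),L)
E
```

```text
tcp target [0.6055 0.0465 0.1321] shift now-axes [ 0.1583 -0.3052  0.6133] turn [ 0.0011 -0.0716 -0.0015] | shift target-axes [ 0.2927 -0.3021  0.5635] norm 0.7031355101071085
tcp target [0.6055 0.0465 0.0671] shift now-axes [-0.1358 -0.3057  1.0682] turn [ 0.0011 -0.0716 -0.0015] | shift target-axes [ 0.1074 -0.3021  1.0725] norm 1.1193682237964813
```

Request:
jog_arm([
  [[100,0,0,0,0,-0.024,0],[100,0,0,0,0,-0.024,0],[100,0,0,0,0,-0.024,-0.0015],[100,0,-0.1,0,0,0,0],[100,0,-0.1,0,0,0,0],[100,0,-0.1,0,0,0,0],[100,0,0,0,0,0,0]],
])

```text
t: 3.62
tool_pos: [0.5454, 0.0595, 0.1836]
tool_rot: [0.981, -0.058, 0.188, 0.007]
ft_force: [-0.2, -0.3, 0.7]
opening: 0.608
gripper_force: 0.0
```

```bash
python3 - <<'E'
from h import *
L=np.radians(20)
print(readout.get_state()['joint_pos'],toJ(grasp()))
plan(J(-.0,.085,.15),L);plan(J(-.0,.085,.085),L)
E
```

```text
[-0.0951  0.4003  1.949  -0.0003  0.4147  1.5936] [-0.0617  0.0902  0.2013]
tcp target [0.6055 0.0465 0.1321] shift now-axes [0.3155 0.0525 0.5863] turn [-0.0033 -0.0091  0.0014] | shift target-axes [0.3323 0.045  0.5776] norm 0.6679048135699881
tcp target [0.6055 0.0465 0.0671] shift now-axes [0.1158 0.057  1.0898] turn [-0.0033 -0.0091  0.0014] | shift target-axes [0.1471 0.045  1.0866] norm 1.0974378123066002
```

Request:
jog_arm([
  [[100,0.16,0.05,0.1,-0.0033,-0.0091,0.0014],[100,0.17,0,0.2,0,0,0],[100,0,0,0.14,0,0,0],[100,0,0,0.14,0,0,0],[100,0,0,0,0,0,0]],
])

```text
t: 4.03
tool_pos: [0.605, 0.0442, 0.1295]
tool_rot: [0.983, -0.062, 0.171, 0.011]
ft_force: [0.4, 0.7, -0.2]
opening: 0.611
gripper_force: 0.0
```

```bash
python3 - <<'E'
from h import *
L=np.radians(20)
print(toJ(grasp()))
s=readout.get_state();w=snap('wrist')
plan(J(-.0,.085,.085),L);save('w2',w['color'])
E
```

```text
[-0.0001  0.0826  0.1473]
tcp target [0.6055 0.0465 0.0671] shift now-axes [-0.176  -0.0182  0.4987] turn [ 0.0004  0.0012 -0.0006] | shift target-axes [-0.1778 -0.0179  0.4981] norm 0.5291608246421171
```

View pics/w2.png

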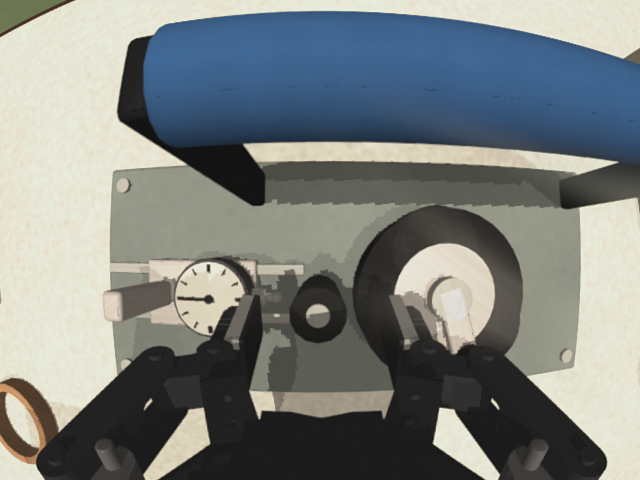

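The spare's top (317,316) lies midway between the pads (245 and 400). I'll descend and grip.

Request:
jog_arm([
  [[100,-0.06,-0.01,0.17,0,0,0],[100,-0.06,0,0.17,0,0,0],[100,-0.06,0,0.16,0,0,0],[100,0,0,0,0,0,0],[200,0,0,0,0,0,0],[200,0,0,0,0,0,0],[200,0,0,0,0,0,0],[200,0,0,0,0,0,0],[200,0,0,0,0,0,0]],
], force=40)

```text
t: 4.83
tool_pos: [0.6074, 0.0466, 0.07]
tool_rot: [0.983, -0.061, 0.175, 0.011]
ft_force: [-2.4, -2.8, 4.0]
opening: 0.339
gripper_force: 40.1
```

```bash
python3 - <<'E'
from h import *
L=np.radians(20)
s=readout.get_state();print(toJ(grasp()),s['opening'],s['gripper_force'],s['ft_force'])
plan(J(-.0,.085,.19),L)
T=np.array([.604,-.352]);plan([*T,.19],L);plan([*T,.075],L)
E
```

```text
[0.0018 0.0853 0.0879] 0.339008105181902 40.06434202194214 [-2.4081 -2.8373  3.9668]
tcp target [0.6055 0.0465 0.1721] shift now-axes [ 0.2788  0.003  -0.804 ] turn [ 0.0003 -0.001  -0.0002] | shift target-axes [ 0.2763  0.0023 -0.8049] norm 0.850979816199674
tcp target [ 0.6104 -0.3528  0.1721] shift now-axes [ 0.7056  3.2998 -0.6446] turn [ 0.0003 -0.001  -0.0002] | shift target-axes [ 0.7018  3.2995 -0.65  ] norm 3.435393911952427
tcp target [ 0.6104 -0.3528  0.0571] shift now-axes [0.3749 3.2991 0.2549] turn [ 0.0003 -0.001  -0.0002] | shift target-axes [0.374  3.2995 0.2505] norm 3.3301009487835516
```

Request:
jog_arm([
  [[200,0,0,-0.15,0,0,0],[200,0,0,-0.25,0,0,0],[200,0,0,-0.27,0,0,0],[200,0,0,-0.27,0,0,0],[200,0,0,-0.26,0,0,0],[200,0,0.2,0,0,0,0],[200,0,0.3,0,0,0,0],[200,0,0.3,0,0,0,0],[200,0,0.3,0,0,0,0],[200,0,0.3,0,0,0,0],[200,0,0.3,0,0,0,0],[200,0,0.3,0,0,0,0]],
])

```text
t: 5.83
tool_pos: [0.527, -0.1864, 0.2043]
tool_rot: [0.983, -0.061, 0.174, 0.011]
ft_force: [0.8, 0.3, -1.4]
opening: 0.338
gripper_force: 40.1
```

Request:
jog_arm([
  [[200,0,0.3,0,0,0,0],[200,0,0.3,0,0,0,0],[200,0,0.3,0,0,0,0],[200,0,0.3,0,0,0,0],[200,0,0.1,0,0,0,0],[200,0,0,0,0,0,0],[200,0,0,0,0,0,0]],
])

```text
t: 6.42
tool_pos: [0.5077, -0.3399, 0.2038]
tool_rot: [0.983, -0.062, 0.173, 0.011]
ft_force: [-0.3, 0.3, -1.1]
opening: 0.341
gripper_force: 40.0
```

```bash
python3 - <<'E'
from h import *
L=np.radians(20)
s=readout.get_state();print(grasp(),s['opening'],s['gripper_force'],s['ft_force'],s['joint_pos'])
w=snap('wrist');s=readout.get_state()
# tray check: rim corners expected in wrist view
g=w['color'].astype(int)
T=np.array([.604,-.352]);plan([*T,.13],L);plan([*T,.078],L)
for a,b in((1,1),(1,-1),(-1,1),(-1,-1)): print(wproj(w,s,[*(T+np.array([a,b])*.055),.028]))
save('w3',w['color'])
E
```

```text
[ 0.5013 -0.3391  0.2216] 0.34089044172730754 40.019736886024475 [-0.334   0.2942 -1.103 ] [-0.8913  0.4534  1.7364  0.3641  0.7293  0.5598]
tcp target [ 0.6104 -0.3528  0.1121] shift now-axes [0.5524 0.0126 1.0113] turn [-0.0003  0.0003 -0.0004] | shift target-axes [0.5515 0.0122 1.0118] norm 1.1524354019625622
tcp target [ 0.6104 -0.3528  0.0601] shift now-axes [0.4045 0.0132 1.4187] turn [-0.0003  0.0003 -0.0004] | shift target-axes [0.4033 0.0122 1.419 ] norm 1.4752677093378086
(np.float64(257.4087542585874), np.float64(126.0994929739133))
(np.float64(371.71356541624414), np.float64(112.49419573838253))
(np.float64(269.3732433111794), np.float64(240.72620460921553))
(np.float64(388.94053413787987), np.float64(225.83813636447096))
```

View pics/w3.png

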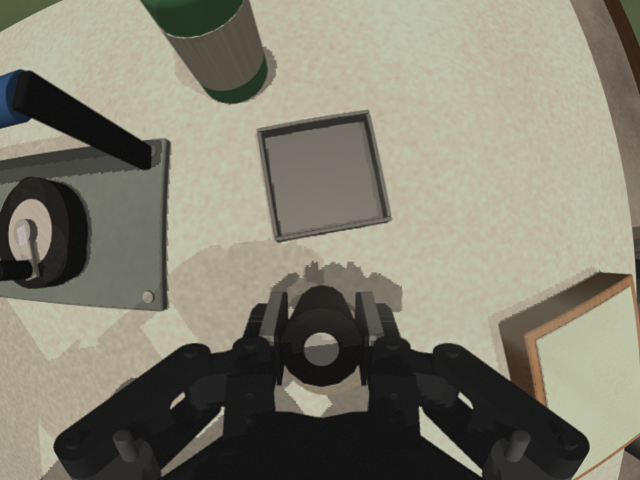

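Tray corners appear at (258,129), (368,111), (276,241), (390,218), matching the prediction; the spare is held upright at (322,345).

Request:
jog_arm([
  [[200,0.26,0.013,0.1,0,0,0],[200,0.26,0,0.1,0,0,0],[200,0.0,0,0.3,0,0,0],[200,0.0,0,0.3,0,0,0],[200,-0.02,0,0.24,0,0,0],[200,0,0,0,0,0,0],[200,-0.05,0,0.14,0,0,0],[200,-0.045,0,0.13,0,0,0],[200,0,0,0.06,0,0,0],[200,0,0,0,0,0,0]],
])

```text
t: 7.3
tool_pos: [0.609, -0.3523, 0.0656]
tool_rot: [0.983, -0.061, 0.173, 0.01]
ft_force: [0.1, -0.3, -1.4]
opening: 0.337
gripper_force: 40.1
```

```bash
python3 - <<'E'
from h import *
L=np.radians(20)
s=readout.get_state();print(grasp(),s['opening'],s['gripper_force'],s['ft_force'])
plan([.604,-.352,.077],L)
E
```

```text
[ 0.6026 -0.3516  0.0835] 0.3369624558956297 40.06009876728058 [ 0.0974 -0.2501 -1.4189]
tcp target [ 0.6104 -0.3528  0.0591] shift now-axes [-0.0065  0.0025  0.0549] turn [-0.0005  0.0005 -0.0001] | shift target-axes [-0.0066  0.0024  0.0549] norm 0.05535713220338531
```

Lower ~5.5 mm straight down in small steps, then check contact.

Request:
jog_arm([
  [[200,-0.006,0,0.016,0,0,0],[200,-0.006,0,0.016,0,0,0],[200,-0.004,0,0.011,0,0,0],[200,0,0,0,0,0,0],[200,0,0,0,0,0,0]],
])

```text
t: 7.72
tool_pos: [0.6095, -0.3545, 0.0614]
tool_rot: [0.983, -0.062, 0.174, 0.011]
ft_force: [-0.4, -0.2, -1.6]
opening: 0.345
gripper_force: 40.1
```

```bash
python3 - <<'E'
from h import *
s=readout.get_state();print(grasp(),s['ft_force'],s['torque'])
E
```

```text
[ 0.603  -0.3537  0.0793] [-0.3611 -0.1851 -1.5957] [ 0.0372  0.2342 -0.001 ]
```

Request:
jog_arm([
  [[200,-0.003,0,0.009,0,0,0],[200,0,0,0,0,0,0]],
])

```text
t: 7.88
tool_pos: [0.6093, -0.3544, 0.0597]
tool_rot: [0.983, -0.062, 0.174, 0.011]
ft_force: [-0.6, 0.5, -1.6]
opening: 0.342
gripper_force: 40.1
```

Request:
jog_arm([
  [[200,-0.003,0,0.009,0,0,0],[200,0,0,0,0,0,0]],
])

```text
t: 8.05
tool_pos: [0.6096, -0.3545, 0.0591]
tool_rot: [0.983, -0.061, 0.174, 0.011]
ft_force: [-1.5, 1.0, 2.4]
opening: 0.341
gripper_force: 40.5
```

Request:
jog_arm([
  [[100,0,0,0,0,0,0],[100,0,0,0,0,0,0],[100,0,0,0,0,0,0],[100,0,0,0,0,0,0],[100,0,0,-0.1,0,0,0],[100,0,0,-0.2,0,0,0],[100,0,0,-0.3,0,0,0],[100,0,0,-0.3,0,0,0],[100,0,0,-0.3,0,0,0],[100,0,0,0,0,0,0]],
])

```text
t: 8.88
tool_pos: [0.5615, -0.3505, 0.202]
tool_rot: [0.982, -0.061, 0.178, 0.016]
ft_force: [1.4, -0.9, 0.9]
opening: 0.61
gripper_force: 0.0
```

```bash
python3 - <<'E'
from h import *
w=snap('wrist');save('w4',w['color']);s=readout.get_state();print(grasp(),s['joint_pos'])
print(wproj(w,s,[.603,-.354,.094]),wproj(w,s,[.603,-.354,.004]))
L=np.radians(20)
plan(J(-.04,.199,.2),L);plan(J(0,.199,.15),L);plan(J(0,.199,.088),L)
E
```

```text
[ 0.5546 -0.3489  0.2171] [-0.8276  0.5157  1.6289  0.332   0.7434  0.6511]
(np.float64(317.1329608508992), np.float64(230.70909690205758)) (np.float64(317.50014601885806), np.float64(236.6619471834024))
tcp target [0.5799 0.1646 0.1821] shift now-axes [-0.4004 -4.274  -0.0278] turn [ 0.0022 -0.0025  0.0001] | shift target-axes [-0.4021 -4.2739  0.0054] norm 4.2928158613259875
tcp target [0.6196 0.1597 0.1321] shift now-axes [-0.2337 -4.2775  0.479 ] turn [ 0.0022 -0.0025  0.0001] | shift target-axes [-0.2314 -4.2739  0.5109] norm 4.310582977428673
tcp target [0.6196 0.1597 0.0701] shift now-axes [-0.4141 -4.281   0.9631] turn [ 0.0022 -0.0025  0.0001] | shift target-axes [-0.4081 -4.2739  0.9964] norm 4.4074869725396155
```

View pics/w4.png

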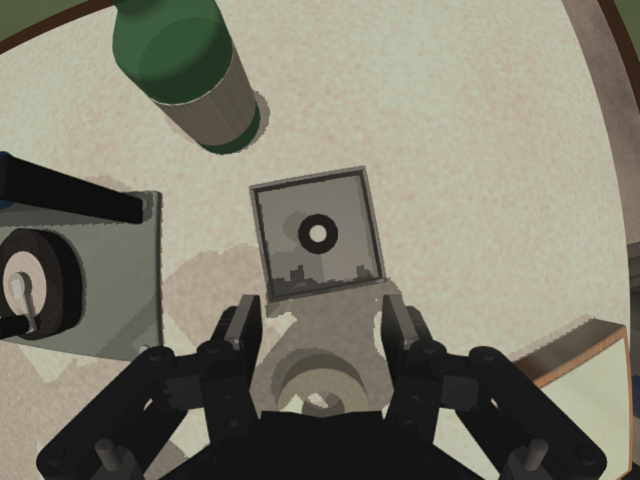

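The spare stands upright in the tray at (318,234), well inside the walls. Now I'll go to the gauge post.

Request:
jog_arm([
  [[100,-0.2,0,0,0.0022,-0.0025,0],[100,-0.2,-0.1,0,0,0,0],[100,0,-0.32,0,0,0,0],[100,0,-0.32,0,0,0,0],[100,0,-0.32,0,0,0,0],[100,0,-0.32,0,0,0,0],[100,0,-0.32,0,0,0,0],[100,0,-0.32,0,0,0,0],[100,0,-0.32,0,0,0,0],[100,0,-0.32,0,0,0,0],[100,0,-0.32,0,0,0,0],[100,0,-0.32,0,0,0,0]],
])

```text
t: 9.93
tool_pos: [0.5634, 0.0526, 0.1791]
tool_rot: [0.984, -0.061, 0.169, 0.008]
ft_force: [0.3, -0.7, -0.8]
opening: 0.602
gripper_force: 0.0
```

Request:
jog_arm([
  [[100,0,-0.32,0,0,0,0],[100,0,-0.32,0,0,0,0],[100,0,-0.32,0,0,0,0],[100,0,0,0,0,0,0],[100,0,0,0,0,0,0]],
])

```text
t: 10.35
tool_pos: [0.5775, 0.1674, 0.1797]
tool_rot: [0.984, -0.059, 0.169, 0.007]
ft_force: [-0.4, -0.8, -0.4]
opening: 0.604
gripper_force: 0.0
```

```bash
python3 - <<'E'
from h import *
w=snap('wrist');s=readout.get_state();print(toJ(grasp()),s['joint_pos'])
L=np.radians(20);plan(J(0,.199,.15),L);plan(J(0,.199,.088),L)
save('w5',w['color']);print(wproj(w,s,J(0,.199,.105)),wproj(w,s,J(0,.154,.055)))
E
```

```text
[-0.0425  0.1997  0.1975] [ 0.1333  0.4753  1.787  -0.1509  0.5532  1.9408]
tcp target [0.6196 0.1597 0.1321] shift now-axes [0.2036 0.0104 0.4917] turn [-0.0019  0.0029  0.0006] | shift target-axes [0.1991 0.007  0.4935] norm 0.5322474273821776
tcp target [0.6196 0.1597 0.0701] shift now-axes [0.0312 0.013  0.9787] turn [-0.0019  0.0029  0.0006] | shift target-axes [0.0224 0.007  0.9791] norm 0.9793339719782642
(np.float64(321.7208612193138), np.float64(234.7337279743981)) (np.float64(380.2389625368978), np.float64(237.31914646306748))
```

View pics/w5.png

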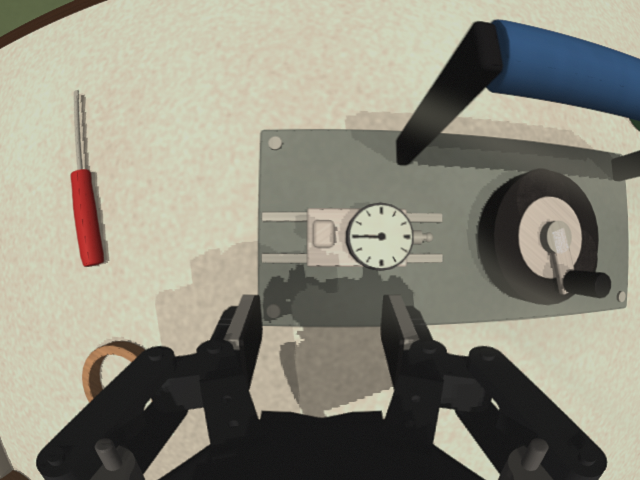

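Post top at (323,233) and dial centre (380,236) match the prediction; the needle points to +y (0). I'll descend onto the post and grip.

Request:
jog_arm([
  [[100,0.1,0.005,0.2,-0.0019,0.0029,0],[100,0.1,0,0.29,0,0,0],[100,-0.06,0,0.17,0,0,0],[100,-0.06,0,0.17,0,0,0],[100,-0.055,0,0.15,0,0,0],[100,0,0,0,0,0,0],[230,0,0,0,0,0,0],[230,0,0,0,0,0,0],[230,0,0,0,0,0,0],[230,0,0,0,0,0,0],[230,0,0,0,0,0,0],[230,0,0,0,0,0,0]],
], force=60)

```text
t: 11.4
tool_pos: [0.6219, 0.1593, 0.0726]
tool_rot: [0.982, -0.061, 0.176, 0.011]
ft_force: [-0.4, 0.2, 4.6]
opening: 0.156
gripper_force: 59.2
```

```bash
python3 - <<'E'
from h import *
s=readout.get_state();print(toJ(grasp()),s['opening'],s['gripper_force'],s['ft_force'])
L=np.radians(20);plan(J(0,.149,.088),L)
E
```

```text
[0.0023 0.1989 0.0905] 0.15562950436421613 59.247636795043945 [-0.3768  0.2298  4.5954]
tcp target [0.6134 0.1101 0.0701] shift now-axes [-0.0256  0.4157  0.0123] turn [-0.0002 -0.0016 -0.0001] | shift target-axes [-0.0257  0.4157  0.0127] norm 0.4166912835646749
```

Request:
jog_arm([
  [[230,0,0.05,0,0,0,0],[230,0,0.07,0,0,0,0],[230,0,0.07,0,0,0,0],[230,0,0.07,0,0,0,0],[230,0,0.07,0,0,0,0],[230,0,0.05,0,0,0,0],[230,0,0.01,0,0,0,0],[230,0,0,0,0,0,0]],
])

```text
t: 12.07
tool_pos: [0.6163, 0.1132, 0.0726]
tool_rot: [0.982, -0.061, 0.176, 0.01]
ft_force: [-1.1, 2.8, 7.0]
opening: 0.155
gripper_force: 59.7
```

Request:
jog_arm([
  [[230,0,0.01,0,0,0,0],[230,0,0.01,0,0,0,0],[230,0,0,0,0,0,0]],
])

```text
t: 12.32
tool_pos: [0.6161, 0.1115, 0.0726]
tool_rot: [0.982, -0.061, 0.177, 0.01]
ft_force: [-0.9, 6.0, 4.7]
opening: 0.153
gripper_force: 59.6
```

```bash
python3 - <<'E'
from h import *
s=readout.get_state();print(toJ(grasp()),s['ft_force'])
E
```

```text
[0.0024 0.1508 0.0904] [-0.8503  6.0168  4.6545]
```

Request:
jog_arm([
  [[230,0,0.01,0,0,0,0],[230,0,0.01,0,0,0,0],[230,0,0,0,0,0,0]],
])

```text
t: 12.57
tool_pos: [0.6159, 0.1098, 0.0727]
tool_rot: [0.982, -0.061, 0.177, 0.01]
ft_force: [0.4, 10.1, 5.5]
opening: 0.155
gripper_force: 59.7
```

Request:
jog_arm([
  [[230,0,0.01,0,0,0,0],[230,0,0.01,0,0,0,0],[230,0,0,0,0,0,0]],
])

```text
t: 12.82
tool_pos: [0.6159, 0.1097, 0.0727]
tool_rot: [0.982, -0.06, 0.178, 0.009]
ft_force: [1.6, 20.2, 2.9]
opening: 0.153
gripper_force: 59.7
```

Carriage is against the stop (20 N with no further travel). Release and back out.

Request:
jog_arm([
  [[100,0,0,0,0,0,0],[100,0,0,0,0,0,0],[100,0,0,0,0,0,0],[100,0,0,0,0,0,0],[100,0,0,-0.15,0,0,0],[100,0,0,-0.3,0,0,0],[100,0,0,-0.3,0,0,0],[100,0,0,-0.1,0,0.028,0],[100,0,0,0,0,0.028,0],[100,0,0,0,0,0,0]],
])

```text
t: 13.65
tool_pos: [0.576, 0.1078, 0.1661]
tool_rot: [0.966, -0.061, 0.249, 0.019]
ft_force: [-1.5, -0.3, -0.3]
opening: 0.604
gripper_force: 0.0
```

```bash
sed -i 's/LEAN=np.radians(33)/LEAN=np.radians(30)/' h.py; python3 - <<'E'
from h import *
w=snap('wrist');s=readout.get_state();print(toJ(grasp()),s['joint_pos'])
plan(J(-.06,-.009,.17));plan(J(-.039,-.009,.098))
# zoomed crop around dial & roller
save('w6',w['color'])
print(wproj(w,s,J(0,.104,.055)),wproj(w,s,J(-.039,-.009,.115)))
x,y=map(int,wproj(w,s,J(0,.104,.055)));cr=w['color'][max(y-40,0):y+40,max(x-60,0):x+100];save('w6c',cv2.resize(cr,None,fx=5,fy=5,interpolation=cv2.INTER_CUBIC))
E
```

```text
[-0.0381  0.1424  0.1826] [ 0.0377  0.4769  1.9518 -0.3787  0.2305  2.0825]
tcp target [ 0.5373 -0.0397  0.1535] shift now-axes [-0.2072  1.2608  0.0119] turn [ 0.0021  0.006  -0.0001] | shift target-axes [-0.2075  1.2608 -0.0005] norm 1.2777528759440888
tcp target [ 0.5581 -0.0423  0.0815] shift now-axes [-0.3441  1.2567  0.6217] turn [ 0.0021  0.006  -0.0001] | shift target-axes [-0.356   1.2608  0.6067] norm 1.443719800046078
(np.float64(370.3927936588147), np.float64(271.17545224624433)) (np.float64(550.1289541735084), np.float64(316.31603641481996))
```

View pics/w6c.png

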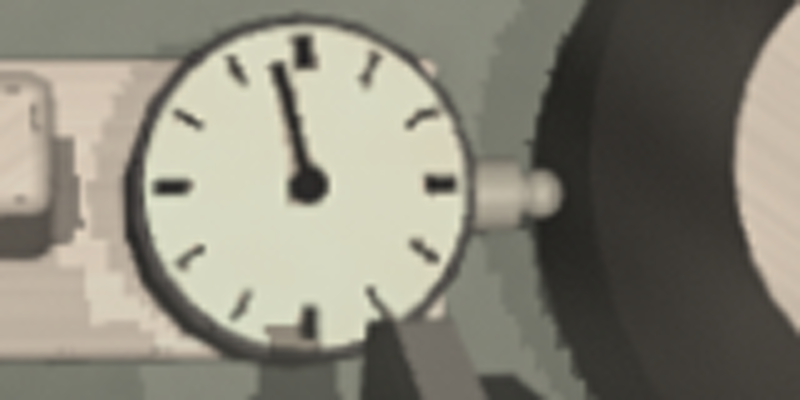

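The needle stands at about 77° (1.34 rad) clockwise from +y, so the gauge is home on the plain rim. Dial centre (308,187) in the crop.

Request:
jog_arm([
  [[100,-0.1,0.12,0,0.002,0.006,0],[100,-0.06,0.13,0,0,0,0],[100,0,0.13,0,0,0,0],[100,0,0.13,0,0,0,0],[100,0,0.13,0,0,0,0],[100,0,0.13,0,0,0,0],[100,0,0.13,0,0,0,0],[100,0,0.13,0,0,0,0],[100,0,0.13,0,0,0,0],[100,0,0.1,0,0,0,0],[100,0,0,0,0,0,0],[100,0,0,0,0,0,0]],
])

```text
t: 14.7
tool_pos: [0.5482, -0.0148, 0.1563]
tool_rot: [0.964, -0.061, 0.259, 0.015]
ft_force: [-0.2, 0.2, -0.1]
opening: 0.607
gripper_force: 0.0
```

```bash
cat >> h.py <<'E'
def needle(w=None,s=None,name=None):
    """needle angle (rad, cw from jig +y) from the wrist picture"""
    if w is None: s=readout.get_state();w=snap('wrist')
    n=160;c0=J(0,.104,.055)  # 0.5 mm grid, rows along -x_jig, cols along -y_jig
    U=np.zeros((n,n),np.float32);V=U.copy()
    for i in range(n):
        for j in range(n):
            U[i,j],V[i,j]=wproj(w,s,J((n/2-i)*.0005,.104+(n/2-j)*.0005,.055))
    g=cv2.cvtColor(cv2.remap(w['color'],U,V,cv2.INTER_LINEAR),cv2.COLOR_RGB2GRAY)
    m=((g>130)).astype(np.uint8);m=cv2.morphologyEx(m,cv2.MORPH_CLOSE,np.ones((9,9)))
    nn,L,st,ce=cv2.connectedComponentsWithStats(m);i=1+np.argmax(st[1:,4])
    cn=cv2.convexHull(max(cv2.findContours((L==i).astype(np.uint8),0,2)[0],key=cv2.contourArea))
    (cx,cy),r=cv2.minEnclosingCircle(cn)
    a=np.arange(0,2*np.pi,np.radians(.5));sc=[]
    for t in a:
        rr=np.arange(5,17,.5)*2;x=cx-rr*np.cos(t);y=cy-rr*np.sin(t)
        sc.append(cv2.remap(g,x.astype(np.float32)[None],y.astype(np.float32)[None],cv2.INTER_LINEAR).astype(float).mean())
    sc=np.array(sc);k=sc.argmin();d=(np.arange(-14,15)+k)%len(a);wt=np.clip(sc[d].max()-20-sc[d],0,None)
    ang=a[k]+(wt*np.arange(-14,15)).sum()/wt.sum()*np.radians(.5)
    if name: save(name,cv2.resize(cv2.cvtColor(g,cv2.COLOR_GRAY2RGB),None,fx=3,fy=3))
    return ang,(cx/2,cy/2,r/2),sc.min(),np.median(sc)
E
python3 - <<'E'
from h import *
s=readout.get_state();print(toJ(grasp()),s['joint_pos'])
plan(J(-.039,-.009,.15));plan(J(-.039,-.009,.098))
w=snap('wrist');print(needle(w,s,'n1'));print(wproj(w,s,J(-.039,-.009,.115)))
# knob blob: dark, around prediction
u,v=map(int,wproj(w,s,J(-.039,-.009,.115)));print(w['color'][v-30:v+31:6,u-30:u+31:5].sum(-1))
save('w7',w['color'])
E
```

```text
[-0.0523  0.017   0.1727] [-0.2731  0.4583  2.0888  0.7949  0.1071  0.6533]
tcp target [ 0.5581 -0.0423  0.1335] shift now-axes [0.0017 0.2177 0.2192] turn [-0.0006 -0.0003 -0.0012] | shift target-axes [0.0011 0.2172 0.2196] norm 0.3089081323363542
tcp target [ 0.5581 -0.0423  0.0815] shift now-axes [-0.2152  0.2192  0.5943] turn [-0.0006 -0.0003 -0.0012] | shift target-axes [-0.2156  0.2172  0.5949] norm 0.6689979674890716
(np.float64(1.4623455564535617), (39.75, 39.75, 56.21503829956055), np.float64(62.083333333333336), np.float64(226.16666666666666))
(np.float64(367.2285849295649), np.float64(305.2917344173336))
[[602 534 651 660 656 654 532 654 656 664 665 166 164]
 [667 429 663 653 660 658 637 659 661 658 171 166 172]
 [601 587 554 582 591 480 169 178 171 162 190 181 185]
 [590 595 421 591 152 188 195 196 193 188 175 191 191]
 [579 592 510 164 179 195 193 204 183 179 182 372 372]
 [176 176 180 157 176 193 194 197 177 173 171 259 369]
 [166 167 174 190 152 182 187 172 171 165 161 173 367]
 [154 152 158 156 532 142 146 158 145 145 151 155 341]
 [137 141 144 149 149 153 140 136 139 132 135 134 146]
 [132 132 132 132 131 146 116 120 267 113 115 115 132]
 [363 241 324 412 282 281 275 277 275  96  97 102 101]]
```

View pics/w7.png

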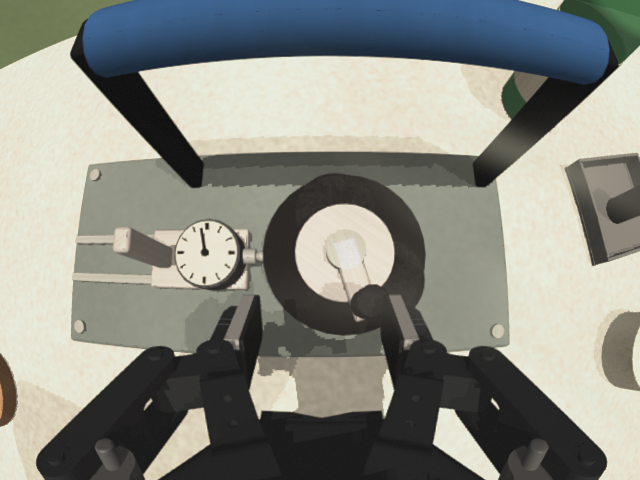

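The needle reads about 1.45; the knob top is at (371,298), the spare stands in the tray. The roller outline bulges at (422,290) and (338,176), i.e. the high spot is near 230° and the lower hump near 5°. A 24° lean will avoid the wrist singularity.

```bash
sed -i 's/LEAN=np.radians(30)/LEAN=np.radians(24)/' h.py; python3 - <<'E'
import re
t=open('h.py').read()
a=t.index("    m=((g>130))");b=t.index("    a=np.arange(0,2*np.pi")
t=t[:a]+"""    bl=cv2.GaussianBlur(g,(0,0),3).astype(float);bl[:68]=255;bl[92:]=255;bl[:,:68]=255;bl[:,92:]=255
    cy,cx=np.unravel_index(bl.argmin(),bl.shape);r=bl.min()
"""+t[b:]
open('h.py','w').write(t)
E
python3 - <<'E'
from h import *
s=readout.get_state();w=snap('wrist');print(needle(w,s,'n1'))
for u,v,z in((207,253,.055),(371,298,.115),(345,252,.068)): print(toJ(wcast(w,s,u,v,z)))
plan(J(-.039,-.009,.15));plan(J(-.039,-.009,.098))
E
```

```text
(np.float64(1.3746236567380146), (np.float64(40.5), np.float64(38.5), np.float64(32.5)), np.float64(50.708333333333336), np.float64(226.41666666666666))
[-0.0001  0.1018  0.055 ]
[-0.0354 -0.0106  0.115 ]
[-0.0014  0.0006  0.068 ]
tcp target [ 0.5564 -0.0421  0.1326] shift now-axes [-0.0101  0.2261  0.2212] turn [-0.0008 -0.0335 -0.0004] | shift target-axes [0.0129 0.2255 0.2217] norm 0.31648043083097327
tcp target [ 0.5564 -0.0421  0.0806] shift now-axes [-0.2269  0.2273  0.5964] turn [-0.0008 -0.0335 -0.0004] | shift target-axes [-0.1633  0.2255  0.6175] norm 0.6774102679334562
```

Request:
jog_arm([
  [[100,0,0,0,0,-0.0165,0],[100,0,0,0,0,-0.0165,0],[100,0,0.08,0.04,0,0,0],[100,0,0.08,0.04,0,0,0],[100,0,0.07,0.04,0,0,0],[100,0,0,0,0,0,0],[100,0,0,0,0,0,0]],
])

```text
t: 15.38
tool_pos: [0.5521, -0.0377, 0.1433]
tool_rot: [0.971, -0.058, 0.234, 0.007]
ft_force: [-0.5, 0.3, 0.3]
opening: 0.612
gripper_force: 0.0
```

```bash
python3 - <<'E'
from h import *
s=readout.get_state();print(toJ(grasp()),s['joint_pos'])
plan(J(-.039,-.0105,.14));plan(J(-.039,-.0105,.098))
E
```

```text
[-0.0447 -0.0055  0.1603] [-0.3297  0.4847  2.0504  0.6412  0.1816  0.7535]
tcp target [ 0.5562 -0.0436  0.1226] shift now-axes [-0.0427  0.0467  0.1711] turn [-0.0049 -0.0168  0.0001] | shift target-axes [-0.0336  0.044   0.1738] norm 0.1823760027408919
tcp target [ 0.5562 -0.0436  0.0806] shift now-axes [-0.2018  0.0515  0.4828] turn [-0.0049 -0.0168  0.0001] | shift target-axes [-0.1759  0.044   0.4935] norm 0.5257774716729768
```

Request:
jog_arm([
  [[100,0,0,0,-0.0049,-0.0168,0],[100,0,0.044,0,0,0,0],[100,-0.034,0,0.17,0,0,0],[100,0,0,0,0,0,0],[100,-0.05,0,0.11,0,0,0],[100,-0.05,0,0.11,0,0,0],[100,-0.04,0,0.1,0,0,0],[100,0,0,0,0,0,0],[100,0,0,0,0,0,0]],
])

```text
t: 16.13
tool_pos: [0.5584, -0.0404, 0.0889]
tool_rot: [0.974, -0.058, 0.221, 0.006]
ft_force: [-0.1, 0.2, 0.8]
opening: 0.609
gripper_force: 0.0
```

```bash
python3 - <<'E'
from h import *
s=readout.get_state();print(toJ(grasp()),s['joint_pos'],s['ft_force'])
plan(J(-.039,-.0105,.098))
E
```

```text
[-0.0376 -0.0074  0.106 ] [-0.3279  0.6092  2.0492  1.1326  0.1141  0.2546] [-0.1275  0.2207  0.7521]
tcp target [ 0.5562 -0.0436  0.0806] shift now-axes [-0.0432  0.029   0.0548] turn [-0.0051 -0.0085  0.0005] | shift target-axes [-0.0417  0.0281  0.0564] norm 0.07557394566622877
```

```bash
python3 - <<'E'
from h import *
plan(J(-.039,-.0105,.098),np.radians(16))
E
```

```text
tcp target [ 0.5537 -0.0432  0.0797] shift now-axes [-0.0652  0.0289  0.0527] turn [-0.0051 -0.053   0.0008] | shift target-axes [-0.0554  0.0281  0.0632] norm 0.08866326709873591
```

Request:
jog_arm([
  [[100,0,0,0,-0.0025,-0.018,0],[100,0,0,0,-0.0025,-0.018,0],[100,0,0,0,0,-0.017,0],[100,-0.055,0.028,0.03,0,0,0],[100,0,0,0.033,0,0,0],[100,0,0,0,0,0,0],[100,0,0,0,0,0,0]],
])

```text
t: 16.72
tool_pos: [0.5585, -0.0373, 0.0802]
tool_rot: [0.979, -0.056, 0.195, -0.004]
ft_force: [-0.3, 0.4, 0.9]
opening: 0.61
gripper_force: 0.0
```

```bash
python3 - <<'E'
from h import *
s=readout.get_state();print(toJ(grasp()),s['joint_pos'],s['ft_force'])
plan(J(-.039,-.0105,.098),np.radians(16));print(needle())
E
```

```text
[-0.037  -0.0046  0.0977] [-0.3258  0.6216  2.0149  0.7163  0.1674  0.6702] [-0.3104  0.3614  0.9311]
tcp target [ 0.5537 -0.0432  0.0797] shift now-axes [-0.0323  0.0538 -0.0112] turn [-0.0106 -0.0358  0.0018] | shift target-axes [-0.033   0.0543 -0.0058] norm 0.06380042943535733
(np.float64(1.366247713768883), (np.float64(40.5), np.float64(38.0), np.float64(26.5)), np.float64(32.875), np.float64(224.58333333333334))
```

Request:
jog_arm([
  [[100,0,0,0,-0.004,-0.012,0],[100,0,0,0,-0.004,-0.012,0],[100,0,0,0,-0.003,-0.012,0],[100,0,0,0,0,0,0],[100,-0.016,0.027,0,0,0,0],[100,-0.016,0.027,0,0,0,0],[100,0,0,0,0,0,0]],
])

```text
t: 17.35
tool_pos: [0.5531, -0.0421, 0.0781]
tool_rot: [0.987, -0.058, 0.15, 0.004]
ft_force: [-0.5, -0.5, -0.2]
opening: 0.609
gripper_force: 0.0
```

```bash
python3 - <<'E'
from h import *
s=readout.get_state();print(toJ(grasp()),s['joint_pos'],s['ft_force'])
plan(J(-.039,-.0105,.098),np.radians(16))
E
```

```text
[-0.0401 -0.0097  0.0963] [-0.3148  0.6177  1.9602  0.2503  0.2785  1.1419] [-0.5402 -0.5284 -0.2228]
tcp target [ 0.5537 -0.0432  0.0797] shift now-axes [ 0.0094  0.0085 -0.0112] turn [-0.0038 -0.0069  0.0018] | shift target-axes [ 0.0092  0.0086 -0.0113] norm 0.016912532106748323
```

Request:
jog_arm([
  [[100,0.008,0.008,-0.011,-0.0038,-0.003,0],[225,0,0,0,0,0,0],[225,0,0,0,0,0,0],[225,0,0,0,0,0,0],[225,0,0,0,0,0,0],[225,0,0,0,0,0,0],[225,0,0,0,0,0,0]],
], force=40)

```text
t: 17.93
tool_pos: [0.5547, -0.0431, 0.0802]
tool_rot: [0.988, -0.058, 0.146, 0.01]
ft_force: [-2.0, -0.8, 3.7]
opening: 0.223
gripper_force: 39.1
```

```bash
python3 - <<'E'
from h import *
s=readout.get_state();g=toJ(grasp());print(g,s['opening'],s['ft_force'],s['joint_pos']);print(Ro.from_quat(s['tool_rot']).as_matrix()[:,2])
a0=np.arctan2(g[1],g[0]);print(np.degrees(a0)%360,np.hypot(*g[:2]),needle())
R=Ro.from_quat(s['tool_rot'])
p=g
for a in range(int(round(np.degrees(a0)%360))-10,109,-10):
    q=np.array([.04*np.cos(np.radians(a)),.04*np.sin(np.radians(a)),.098])
    print(a,(R.inv().apply(J(*q)-J(*p))/.12).round(4));p=q
E
```

```text
[-0.0383 -0.0102  0.0984] 0.22332775715803616 [-2.0444 -0.7623  3.6969] [-0.3068  0.6144  1.9489  0.1807  0.2945  1.2158]
[ 0.2864 -0.036  -0.9574]
194.90122867048925 0.03964357790266186 (np.float64(1.3809693058904289), (np.float64(40.5), np.float64(38.0), np.float64(26.5)), np.float64(32.875), np.float64(224.66666666666666))
185 [-0.0129 -0.056  -0.0005]
175 [ 0.0004 -0.0581 -0.    ]
165 [ 0.01   -0.0572  0.0029]
155 [ 0.0194 -0.0545  0.0057]
145 [ 0.0282 -0.0501  0.0084]
135 [ 0.0361 -0.0443  0.0108]
125 [ 0.0429 -0.0371  0.0128]
115 [ 0.0484 -0.0287  0.0145]
```

Request:
jog_arm([
  [[225,-0.01,-0.056,0,0,0,0],[225,0,-0.058,0,0,0,0],[225,0.01,-0.057,0.003,0,0,0],[225,0.019,-0.054,0.006,0,0,0],[225,0.028,-0.05,0.008,0,0,0],[225,0.036,-0.044,0.011,0,0,0],[225,0,0,0,0,0,0]],
])

```text
t: 18.57
tool_pos: [0.5706, -0.0054, 0.0802]
tool_rot: [0.988, -0.058, 0.146, 0.01]
ft_force: [-0.3, 2.1, 6.1]
opening: 0.222
gripper_force: 39.4
```

```bash
cat >> h.py <<'E'
def ring(angs):
    s=readout.get_state();g=toJ(grasp());R=Ro.from_quat(s['tool_rot']);z=R.as_matrix()[:,2]
    print('ang',np.degrees(np.arctan2(g[1],g[0]))%360,'r',np.hypot(*g[:2]),'z',g[2],'lean',np.degrees(np.arcsin(z[0])),'ft',s['ft_force'],'j',s['joint_pos'],'grip',s['opening'],'needle',needle())
    p=g
    for a in angs:
        q=np.array([.04*np.cos(np.radians(a)),.04*np.sin(np.radians(a)),.098]);print(a,(R.inv().apply(J(*q)-J(*p))/.12).round(4));p=q
E
python3 -c "
from h import *
ring(range(125,30,-10))"
```

```text
ang 132.96855639202312 r 0.03984939703114701 z 0.09838972040411319 lean 16.734245726724154 ft [-0.3303  2.1459  6.0978] j [-0.2201  0.6243  1.913   0.0913  0.3125  1.3847] grip 0.22224132100269917 needle (np.float64(1.3434785837390955), (np.float64(41.0), np.float64(38.5), np.float64(30.0)), np.float64(37.333333333333336), np.float64(227.14583333333331))
125 [ 0.0329 -0.0298  0.0133]
115 [ 0.0484 -0.0287  0.0146]
105 [ 0.0524 -0.0195  0.0158]
95 [ 0.0548 -0.0097  0.0166]
85 [0.0556 0.0004 0.0169]
75 [0.0547 0.0105 0.0166]
65 [0.0521 0.0203 0.0158]
55 [0.0479 0.0294 0.0146]
45 [0.0423 0.0377 0.0129]
35 [0.0354 0.0448 0.0108]
```

Request:
jog_arm([
  [[225,0.033,-0.03,0.012,0,0,0],[225,0.048,-0.028,0.014,0,0,0],[225,0.052,-0.0195,0.015,0,0,0],[225,0.054,-0.01,0.016,0,0,0],[225,0.055,0,0.016,0,0,0],[225,0.013,0,0,0,0.027,0],[225,0.013,0,0,0,0.027,0],[225,0,0,0,0,0,0]],
])

```text
t: 19.28
tool_pos: [0.6053, 0.0015, 0.0812]
tool_rot: [0.975, -0.057, 0.216, 0.01]
ft_force: [-2.7, -8.9, 7.0]
opening: 0.221
gripper_force: 42.7
```

```bash
python3 -c "
from h import *
ring(range(77,40,-8))"
```

```text
ang 84.40848131414288 r 0.04034954824047785 z 0.0984026995096067 lean 24.805164757412808 ft [-2.6916 -8.8547  7.0369] j [-0.2026  0.6497  1.9294  0.3125  0.1354  1.1833] grip 0.22146611101581817 needle (np.float64(1.361170175917168), (np.float64(41.0), np.float64(38.0), np.float64(29.5)), np.float64(42.833333333333336), np.float64(210.0))
77 [0.0368 0.0103 0.0208]
69 [0.0402 0.014  0.0186]
61 [0.0381 0.02   0.0176]
53 [0.0352 0.0257 0.0162]
45 [0.0316 0.0308 0.0145]
```

Request:
jog_arm([
  [[225,0.018,0.007,0.01,0,0,0],[225,0.018,0.007,0.01,0,0,0],[225,0.02,0.007,0.009,0,0,0],[225,0.02,0.007,0.009,0,0,0],[225,0,0,0,0,0,0]],
])

```text
t: 19.75
tool_pos: [0.6147, -0.0019, 0.0811]
tool_rot: [0.975, -0.056, 0.214, 0.009]
ft_force: [-4.8, -3.1, 10.0]
opening: 0.218
gripper_force: 43.0
```

```bash
python3 -c "
from h import *
ring(range(63,32,-6))"
```

```text
ang 70.05937928627911 r 0.04029866706863589 z 0.09835832819089271 lean 24.582261134646377 ft [-4.7769 -3.1408  9.9887] j [-0.2067  0.6552  1.9033  0.285   0.1603  1.2061] grip 0.21809648477493698 needle (np.float64(nan), (np.float64(43.0), np.float64(42.5), np.float64(19.0)), np.float64(34.833333333333336), np.float64(105.27083333333334))
63 [0.032  0.0191 0.0179]
57 [0.0273 0.0178 0.0124]
51 [0.0255 0.0208 0.0116]
45 [0.0234 0.0236 0.0106]
39 [0.021  0.0262 0.0095]
33 [0.0184 0.0285 0.0083]h.py:61: RuntimeWarning: invalid value encountered in scalar divide
  ang=a[k]+(wt*np.arange(-14,15)).sum()/wt.sum()*np.radians(.5)
```

```bash
cat >> h.py <<'E'
def needle_s(cam='side',name=None):
    c=snap(cam);n=160
    q=np.array([[proj(c,J((n/2-i)*.0005,.104+(n/2-j)*.0005,.055)) for j in range(n)] for i in range(n)]).astype(np.float32)
    g=cv2.cvtColor(cv2.remap(c['color'],q[...,0],q[...,1],cv2.INTER_CUBIC),cv2.COLOR_RGB2GRAY).astype(np.float32)
    u,v=proj(c,J(0,.104,.055)).round().astype(int);dz=cloud(c)[v-4:v+5:4,u-6:u+7:6,2]
    # dial centre: bright disc matched by a 22 mm radius disc against its ring
    best=max(((g[max(0,y-6):y+6].size*0+cv2.blur(g,(1,1))[(np.hypot(*(np.mgrid[:n,:n]-np.array([y,x])[:,None,None]))<50)].mean()
        -g[(np.abs(np.hypot(*(np.mgrid[:n,:n]-np.array([y,x])[:,None,None]))-58)<5)].mean(),x,y) for x in range(72,90,2) for y in range(72,90,2)))
    _,cx,cy=best
    a=np.arange(0,2*np.pi,np.radians(1));rr=np.arange(6,19,.5)*2
    sc=np.array([cv2.remap(g,(cx-rr*np.cos(t)).astype(np.float32)[None],(cy-rr*np.sin(t)).astype(np.float32)[None],cv2.INTER_LINEAR).mean() for t in a])
    k=sc.argmin();d=(np.arange(-15,16)+k)%360;wt=np.clip(np.median(sc)-sc[d],0,None)
    ang=a[k]+(wt*np.arange(-15,16)).sum()/max(wt.sum(),1e-9)*np.radians(1)
    if name: cv2.imwrite('pics/'+name+'.png',g)
    return cam,'%.3f'%ang,(cx,cy),'min %.0f med %.0f'%(sc.min(),np.median(sc)),'dial z',np.round(dz,3).ravel()
E
python3 - <<'E'
from h import *
print(needle_s('side','ns1'));print(needle_s('top'))
E
```

```text
('side', '2.283', (76, 76), 'min 150 med 197', 'dial z', array([0.056, 0.054, 0.054, 0.053, 0.055, 0.053, 0.053, 0.053, 0.055]))
('top', '2.243', (82, 80), 'min 21 med 71', 'dial z', array([0.057, 0.058, 0.159, 0.05 , 0.173, 0.159, 0.058, 0.169, 0.177]))[ WARN:0@4.789] global loadsave.cpp:1063 imwrite_ Unsupported depth image for selected encoder is fallbacked to CV_8U.
```

Request:
jog_arm([
  [[225,0.016,0.0095,0.009,0,0,0],[225,0.016,0.0095,0.009,0,0,0],[225,0,0,0,0,0,0]],
])

```text
t: 20.15
tool_pos: [0.619, -0.0044, 0.0811]
tool_rot: [0.975, -0.055, 0.214, 0.009]
ft_force: [-5.0, -2.4, 10.6]
opening: 0.22
gripper_force: 43.2
```

```bash
python3 -W ignore -c "
from h import *
print(needle_s());ring(range(58,32,-5))" 2>/dev/null
```

```text
('side', '3.040', (76, 78), 'min 123 med 197', 'dial z', array([0.056, 0.053, 0.055, 0.053, 0.057, 0.055, 0.058, 0.053, 0.054]))
ang 62.9203215257989 r 0.040295311709073786 z 0.09833812931182231 lean 24.635708942358495 ft [-5.0415 -2.2394 12.852 ] j [-0.2101  0.658   1.8932  0.2831  0.167   1.205 ] grip 0.21943859483633885 needle (np.float64(5.739834397407959), (np.float64(42.0), np.float64(40.0), np.float64(18.5)), np.float64(35.958333333333336), np.float64(65.72916666666666))
58 [0.0203 0.0166 0.0123]
53 [0.0216 0.0168 0.0099]
48 [0.0202 0.0188 0.0092]
43 [0.0187 0.0206 0.0085]
38 [0.017  0.0223 0.0077]
33 [0.0151 0.0239 0.0068]
```

Request:
jog_arm([
  [[225,0.012,0.007,0.006,0,0,0],[225,0.012,0.0075,0.006,0,0,0],[225,0,0,0,0,0,0]],
])

```text
t: 20.5
tool_pos: [0.6217, -0.0063, 0.0811]
tool_rot: [0.975, -0.055, 0.214, 0.009]
ft_force: [-6.2, -3.3, 11.9]
opening: 0.219
gripper_force: 43.4
```

```bash
python3 -W ignore -c "
from h import *
print(needle_s());ring(range(52,32,-4))" 2>/dev/null
```

```text
('side', '3.245', (76, 78), 'min 124 med 197', 'dial z', array([0.056, 0.055, 0.054, 0.055, 0.056, 0.052, 0.056, 0.056, 0.055]))
ang 58.17914107549457 r 0.04032935640843742 z 0.09832378605245576 lean 24.614397647284353 ft [-5.4742 -2.8042 13.2968] j [-0.213   0.6598  1.8863  0.2812  0.1729  1.2045] grip 0.21874651532187617 needle (np.float64(nan), (np.float64(43.0), np.float64(39.0), np.float64(18.5)), np.float64(36.583333333333336), np.float64(43.79166666666667))
52 [0.0241 0.0232 0.0139]
48 [0.0161 0.0152 0.0073]
44 [0.0151 0.0164 0.0068]
40 [0.014  0.0175 0.0063]
36 [0.0129 0.0185 0.0058]
```

Request:
jog_arm([
  [[225,0.0115,0.011,0.006,0,0,0],[225,0.0115,0.011,0.006,0,0,0],[225,0,0,0,0,0,0]],
])

```text
t: 20.85
tool_pos: [0.6249, -0.0092, 0.0811]
tool_rot: [0.975, -0.055, 0.214, 0.009]
ft_force: [-5.0, -1.7, 13.1]
opening: 0.221
gripper_force: 43.4
```

```bash
sed -i 's/np.arange(6,19,.5)\*2/np.arange(5,17.5,.5)*2/' h.py; python3 -W ignore -c "
from h import *
print(needle_s());ring(range(47,30,-5))" 2>/dev/null
```

```text
('side', '3.393', (76, 78), 'min 157 med 199', 'dial z', array([0.056, 0.055, 0.057, 0.056, 0.059, 0.053, 0.055, 0.052, 0.057]))
ang 52.06960185953203 r 0.04032025246644139 z 0.0983398382185295 lean 24.659885099576794 ft [-4.4673 -1.2996 13.9796] j [-0.2174  0.6619  1.8788  0.2844  0.178   1.1975] grip 0.21556699905253587 needle (np.float64(nan), (np.float64(45.5), np.float64(36.0), np.float64(18.5)), np.float64(36.625), np.float64(42.375))
47 [0.0175 0.0215 0.0111]
42 [0.0183 0.021  0.0083]
37 [0.0166 0.0227 0.0075]
32 [0.0148 0.0242 0.0066]
```

Request:
jog_arm([
  [[225,0.01,0.0095,0.005,0,0,0],[225,0.01,0.01,0.005,0,0,0],[225,0,0,0,0,0,0]],
])

```text
t: 21.2
tool_pos: [0.6273, -0.0118, 0.0811]
tool_rot: [0.975, -0.055, 0.214, 0.009]
ft_force: [-5.0, -2.3, 13.5]
opening: 0.221
gripper_force: 43.5
```

```bash
python3 -W ignore -c "
from h import *
print(needle_s());ring(range(42,24,-5))" 2>/dev/null
```

```text
('side', '3.345', (78, 78), 'min 145 med 199', 'dial z', array([0.056, 0.055, 0.054, 0.055, 0.056, 0.055, 0.055, 0.055, 0.054]))
ang 47.00092848897094 r 0.040332707089577285 z 0.0982887762357138 lean 24.66294489690554 ft [-4.7419 -1.2947 14.2978] j [-0.2216  0.6635  1.8728  0.2868  0.1827  1.1915] grip 0.22391720905728932 needle (np.float64(5.835251404519212), (np.float64(45.5), np.float64(35.0), np.float64(18.5)), np.float64(36.708333333333336), np.float64(39.52083333333333))
42 [0.0156 0.023  0.0097]
37 [0.0166 0.0227 0.0075]
32 [0.0148 0.0242 0.0067]
27 [0.0128 0.0255 0.0057]
```

Request:
jog_arm([
  [[225,0.009,0.011,0.0045,0,0,0],[225,0.009,0.011,0.004,0,0,0],[225,0,0,0,0,0,0]],
])

```text
t: 21.55
tool_pos: [0.6295, -0.0147, 0.0811]
tool_rot: [0.975, -0.055, 0.215, 0.009]
ft_force: [-4.6, -1.8, 13.8]
opening: 0.219
gripper_force: 43.5
```

```bash
python3 -W ignore -c "
from h import *
print(needle_s());ring(range(37,24,-5))" 2>/dev/null
```

```text
('side', '2.960', (78, 78), 'min 148 med 200', 'dial z', array([0.053, 0.054, 0.059, 0.055, 0.056, 0.055, 0.054, 0.055, 0.056]))
ang 41.84326403868141 r 0.040376412557509365 z 0.09832893052503079 lean 24.68128478437554 ft [-5.5772 -1.1692 13.4951] j [-0.2262  0.665   1.8674  0.291   0.187   1.1833] grip 0.22032049469277817 needle (np.float64(nan), (np.float64(45.5), np.float64(34.5), np.float64(18.5)), np.float64(36.958333333333336), np.float64(39.27083333333333))
37 [0.0128 0.0241 0.0088]
32 [0.0148 0.0242 0.0067]
27 [0.0128 0.0255 0.0057]
```

Request:
jog_arm([
  [[225,0.008,0.011,0.004,0,0,0],[225,0.008,0.011,0.0035,0,0,0],[225,0,0,0,0,0,0]],
])

```text
t: 21.9
tool_pos: [0.6314, -0.0176, 0.081]
tool_rot: [0.975, -0.055, 0.215, 0.009]
ft_force: [-5.8, -1.1, 13.8]
opening: 0.218
gripper_force: 43.5
```

```bash
python3 -W ignore -c "
from h import *
print(needle_s('side','ns2'));ring(range(41,60,4))" 2>/dev/null
```

```text
('side', '2.453', (78, 78), 'min 145 med 201', 'dial z', array([0.054, 0.055, 0.056, 0.055, 0.057, 0.056, 0.052, 0.055, 0.055]))
ang 37.05425777617874 r 0.04038030099784836 z 0.09830282673685166 lean 24.68015354684749 ft [-4.5359 -0.9646 13.6332] j [-0.231   0.6662  1.8628  0.2958  0.191   1.1745] grip 0.22312911554740825 needle (np.float64(nan), (np.float64(45.5), np.float64(34.0), np.float64(18.5)), np.float64(36.958333333333336), np.float64(39.22916666666667))
41 [-0.0163 -0.0161 -0.0047]
45 [-0.0143 -0.0172 -0.0065]
49 [-0.0153 -0.0161 -0.007 ]
53 [-0.0163 -0.0149 -0.0074]
57 [-0.0172 -0.0136 -0.0079]
```

Request:
jog_arm([
  [[225,-0.014,-0.0175,-0.006,0,0,0],[225,-0.0143,-0.0172,-0.0065,0,0,0],[225,-0.0153,-0.0161,-0.007,0,0,0],[225,-0.0163,-0.0149,-0.0074,0,0,0],[225,-0.0172,-0.0136,-0.008,0,0,0],[225,-0.0135,-0.0095,-0.006,0,0,0],[225,0,0,0,0,0,0]],
])

```text
t: 22.58
tool_pos: [0.6227, -0.0072, 0.0811]
tool_rot: [0.975, -0.056, 0.216, 0.01]
ft_force: [-1.4, -4.8, 9.8]
opening: 0.223
gripper_force: 42.7
```

```bash
python3 -W ignore -c "
from h import *
print(needle_s());ring([56,52.75])" 2>/dev/null
```

```text
('side', '3.293', (76, 78), 'min 138 med 199', 'dial z', array([0.054, 0.054, 0.057, 0.054, 0.056, 0.056, 0.056, 0.056, 0.057]))
ang 56.62026017573668 r 0.04028095724988907 z 0.09839128253847496 lean 24.881175870324434 ft [-1.2212 -5.1054  8.3599] j [-0.2134  0.6605  1.8874  0.2862  0.166   1.1998] grip 0.2199019828129212 needle (np.float64(nan), (np.float64(44.5), np.float64(38.0), np.float64(18.5)), np.float64(36.5), np.float64(42.45833333333333))
56 [0.0001 0.004  0.0036]
52.75 [0.0138 0.0112 0.0064]
```

Request:
jog_arm([
  [[225,0.0085,0.0065,0.004,0,0,0],[225,0.0085,0.0065,0.004,0,0,0],[225,0,0,0,0,0,0]],
])

```text
t: 22.93
tool_pos: [0.623, -0.0075, 0.0811]
tool_rot: [0.975, -0.055, 0.215, 0.009]
ft_force: [-5.5, -0.2, 13.7]
opening: 0.224
gripper_force: 43.3
```

```bash
python3 -W ignore -c "
from h import *
print(needle_s());ring([52.75])" 2>/dev/null
```

```text
('side', '3.298', (76, 78), 'min 141 med 199', 'dial z', array([0.055, 0.054, 0.055, 0.052, 0.057, 0.054, 0.054, 0.054, 0.055]))
ang 55.762597708403106 r 0.04026343463465561 z 0.09830582737523981 lean 24.702004327038054 ft [-5.143   0.0042 13.7478] j [-0.2148  0.6607  1.8842  0.2867  0.1728  1.1976] grip 0.22129934703946233 needle (np.float64(5.834901069722083), (np.float64(45.0), np.float64(37.5), np.float64(18.5)), np.float64(36.458333333333336), np.float64(42.458333333333336))
52.75 [0.0106 0.0122 0.0076]
```

Request:
jog_arm([
  [[225,0.0065,0.005,0.003,0,0,0],[225,0.0065,0.0055,0.003,0,0,0],[225,0,0,0,0,0,0]],
])

```text
t: 23.28
tool_pos: [0.6242, -0.0087, 0.0811]
tool_rot: [0.975, -0.055, 0.214, 0.009]
ft_force: [-5.3, 0.8, 15.3]
opening: 0.225
gripper_force: 43.4
```

```bash
python3 -W ignore -c "
from h import *
print(needle_s());ring([52.75])" 2>/dev/null
```

```text
('side', '3.364', (76, 78), 'min 151 med 199', 'dial z', array([0.055, 0.054, 0.051, 0.054, 0.058, 0.056, 0.055, 0.055, 0.054]))
ang 53.36658827224498 r 0.04028123797365048 z 0.09830376504387198 lean 24.670917762715057 ft [-5.495   0.4447 14.9501] j [-0.2167  0.6615  1.8807  0.287   0.1764  1.1954] grip 0.22499871891882783 needle (np.float64(nan), (np.float64(45.5), np.float64(36.5), np.float64(18.5)), np.float64(36.416666666666664), np.float64(42.083333333333336))
52.75 [0.0002 0.0041 0.0029]
```

Request:
jog_arm([
  [[225,0.0035,0.0025,0.0015,0,0,0],[225,0,0,0,0,0,0],[150,0,0,0,0,0,0],[110,0,0,0,0,0,0],[110,0,0,0,0,0,0],[110,0,0,0,0,0,0],[110,0,0,-0.1,0,0,0],[110,0,0,-0.2,0,0,0],[110,0,0,-0.25,0,0,0],[110,0,0,-0.25,0,0,0],[110,0,0,-0.2,0,0,0],[110,0,0,0,0,0,0]],
])

```text
t: 24.38
tool_pos: [0.5741, -0.0039, 0.1926]
tool_rot: [0.975, -0.055, 0.215, 0.009]
ft_force: [0.0, 0.6, -0.7]
opening: 0.564
gripper_force: 0.0
```

```bash
python3 -W ignore - 2>/dev/null <<'E'
from h import *
print(needle_s())
s=readout.get_state();w=snap('wrist');print(toJ(grasp()),s['joint_pos'],needle(w,s,'n9'))
# roller rim profile as jig-angle vs radius in wrist view; knob position
g=cv2.cvtColor(w['color'],cv2.COLOR_RGB2GRAY)
prof=[]
for a in range(0,360,6):
    for r in np.arange(.05,.075,.0005):
        u,v=wproj(w,s,J(r*np.cos(np.radians(a)),r*np.sin(np.radians(a)),.055))
        if not(0<=int(v)<480 and 0<=int(u)<640): break
        if g[int(round(v)),int(round(u))]>70: prof.append((a,round(r*1000,1)));break
print(prof)
E
```

```text
('side', '3.592', (80, 76), 'min 142 med 193', 'dial z', array([0.055, 0.056, 0.053, 0.055, 0.058, 0.057, 0.756, 0.054, 0.051]))
[-0.0261  0.0307  0.2068] [-0.2308  0.4079  1.9285  0.1508  0.3791  1.3254] (np.float64(3.772398210101199), (np.float64(41.0), np.float64(38.5), np.float64(37.0)), np.float64(67.5), np.float64(224.33333333333334))
[(0, np.float64(61.5)), (6, np.float64(61.5)), (12, np.float64(61.0)), (18, np.float64(60.5)), (24, np.float64(60.5)), (30, np.float64(60.5)), (36, np.float64(60.5)), (42, np.float64(60.5)), (48, np.float64(60.0)), (54, np.float64(60.0)), (60, np.float64(50.0)), (66, np.float64(60.0)), (72, np.float64(61.0)), (78, np.float64(62.5)), (84, np.float64(64.5)), (90, np.float64(63.0)), (96, np.float64(62.5)), (102, np.float64(62.0)), (108, np.float64(59.5)), (114, np.float64(59.0)), (120, np.float64(58.5)), (126, np.float64(58.5)), (132, np.float64(58.5)), (138, np.float64(58.5)), (144, np.float64(57.5)), (150, np.float64(57.5)), (156, np.float64(58.0)), (162, np.float64(58.5)), (168, np.float64(57.5)), (174, np.float64(58.5)), (180, np.float64(58.0)), (186, np.float64(58.5)), (192, np.float64(58.5)), (210, np.float64(63.5)), (216, np.float64(50.0)), (222, np.float64(50.0)), (228, np.float64(50.0)), (234, np.float64(57.5)), (240, np.float64(50.0)), (246, np.float64(50.0)), (252, np.float64(51.0)), (258, np.float64(59.5)), (264, np.float64(59.5)), (270, np.float64(60.0)), (276, np.float64(60.5)), (282, np.float64(60.5)), (288, np.float64(60.5)), (294, np.float64(60.5)), (300, np.float64(60.5)), (306, np.float64(60.5)), (312, np.float64(60.5)), (318, np.float64(61.0)), (324, np.float64(61.0)), (330, np.float64(61.0)), (336, np.float64(60.5)), (342, np.float64(61.0)), (348, np.float64(61.5)), (354, np.float64(61.0))]
```

Request:
jog_arm([
  [[110,-0.2,0.2,-0.1,0,0,0],[110,-0.2,0.2,-0.1,0,0,0],[110,-0.2,0.2,-0.1,0,0,0],[110,-0.1,0.2,-0.1,0,0,0],[110,0,0.2,-0.1,0,0,0],[110,0,0,0,0,0,0],[110,0,0,0,0,0,0]],
])

```text
t: 25.07
tool_pos: [0.4613, -0.1128, 0.2065]
tool_rot: [0.975, -0.057, 0.212, 0.009]
ft_force: [-0.1, 0.5, -1.0]
opening: 0.571
gripper_force: 0.0
```

```bash
python3 -W ignore - 2>/dev/null <<'E'
from h import *
s=readout.get_state();print(toJ(grasp()),[needle()[0] for _ in range(2)],needle_s())
w=snap('wrist')
for nm,z in(('top',0),('side',0)):
    P=cloud(snap(nm));d=P[...,:2]-O
    k=(np.hypot(d[...,0],d[...,1])<.062)&(P[...,2]>.098)&(P[...,2]<.12)
    q=P[k];print(nm,len(q))
    if len(q):
        g=toJ(np.median(q,0));m=toJ((q.min(0)+q.max(0))/2);print(g,np.degrees(np.arctan2(g[1],g[0])),m,np.degrees(np.arctan2(m[1],m[0])))
    S=P[(np.hypot(P[...,0]-.604,P[...,1]+.353)<.045)&(P[...,2]>.03)];print('spare top',len(S),S[:,2].max() if len(S) else 0,np.median(S,0) if len(S) else 0)
    k=(np.hypot(*(P[...,:2]-J(0,.149,0)[:2]).transpose(2,0,1))<.025)&(P[...,2]>.1)&(P[...,2]<.11);print('post',k.sum(),toJ(np.median(P[k],0)))
# rim profile with fine angles about the hump
g=cv2.cvtColor(w['color'],cv2.COLOR_RGB2GRAY).astype(np.float32)
for a in range(60,124,4):
    rs=np.arange(.054,.072,.00025);uv=np.array([wproj(w,s,J(r*np.cos(np.radians(a)),r*np.sin(np.radians(a)),.055)) for r in rs]).astype(np.float32)
    l=cv2.remap(g,uv[None,:,0].copy(),uv[None,:,1].copy(),cv2.INTER_LINEAR)[0];i=np.argmax(l>75);print(a,round(rs[i]*1000,2),end='; ')
E
```

```text
[-0.1247 -0.0911  0.2238] [np.float64(3.7524039411682177), np.float64(3.7419603229701375)] ('side', '3.518', (80, 78), 'min 167 med 206', 'dial z', array([0.756, 0.057, 0.056, 0.055, 0.058, 0.054, 0.054, 0.055, 0.057]))
top 56
[0.0218 0.0339 0.1147] 57.21554386549657 [0.0231 0.033  0.1106] 54.98276096359042
spare top 198 0.10336713392971593 [ 0.5973 -0.3466  0.0904]
post 35 [-0.0018  0.1501  0.1056]
side 82
[0.0223 0.0355 0.1126] 57.82502341691016 [0.0252 0.0334 0.1078] 52.9910907965102
spare top 40 0.09773050469921454 [ 0.6058 -0.3509  0.0941]
post 46 [-0.0001  0.1499  0.1042]
60 57.25; 64 57.0; 68 57.75; 72 59.0; 76 60.0; 80 60.25; 84 60.5; 88 60.25; 92 59.75; 96 59.75; 100 59.25; 104 58.75; 108 56.25; 112 54.75; 116 54.5; 120 54.5;
```

```bash
python3 -W ignore - 2>/dev/null <<'E'
from h import *
needle_s('side','ns3')
for n in('ns1','ns2','ns3'):
    g=cv2.imread('pics/'+n+'.png',0).astype(np.float32)
    # dial disc centre: bright blob centroid within otsu
    m=(g>150).astype(np.uint8);m=cv2.morphologyEx(m,cv2.MORPH_CLOSE,np.ones((15,15)))
    for cx,cy in((76,76),(76,78),(78,78),(80,78)):
        a=np.arange(0,2*np.pi,np.radians(1));rr=np.arange(5,17.5,.5)*2
        sc=np.array([cv2.remap(g,(cx-rr*np.cos(t)).astype(np.float32)[None],(cy-rr*np.sin(t)).astype(np.float32)[None],cv2.INTER_LINEAR).mean() for t in a])
        k=sc.argmin();d=(np.arange(-15,16)+k)%360;wt=np.clip(np.median(sc)-sc[d],0,None)
        print(n,cx,cy,round(a[k]+(wt*np.arange(-15,16)).sum()/wt.sum()*np.radians(1),3),round(sc.min()))
E
```

```text
ns1 76 76 2.297 147
ns1 76 78 2.245 144
ns1 78 78 2.17 144
ns1 80 78 2.095 146
ns2 76 76 2.58 143
ns2 76 78 2.507 142
ns2 78 78 2.453 145
ns2 80 78 2.4 148
ns3 76 76 3.498 166
ns3 76 78 3.429 168
ns3 78 78 3.468 167
ns3 80 78 3.518 166
```

```bash
python3 -c "
from station import hand_in
print(hand_in())"
```

```text
the job is handed in; nothing more can be done
None
```

The job is handed in: the spare is standing upright in the tray, the gauge is home against its stop, and the roller is at rest with its high spot under the plunger. The needle's last reading was about 3.75 rad against the 3.8–3.9 expected at the peak, and the sweep's flanks put the peak within about 1–2°.

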